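# Feel out the raclette bays and load the pans

### The arm

A 6-joint arm with a two-finger parallel gripper is mounted at the origin on the work surface. World frame = base frame: x ahead of the robot, y to its left, z up, the work surface at z = 0. Lengths are in m, angles in rad, forces in N, time in s.
With the tool pointing down it reaches from about 0.3 to 0.875 m from the base axis. Payload 6.4 kg.
Tool frame: the origin (TCP) lies at the very end of the fingers, on their centre line; the grasp point (between the pads) lies 19 mm behind it; z points along the fingers, y is the line along which they close (so a half turn about z gives the same grasp; the last joint's range is limited). The gripper opens to 85 mm and grips with 20 to 120 N. Pads are 22 mm wide; open, the fingers measure 114 mm over their backs; the gripper's body (76 mm by 85 mm) begins 54 mm behind the grasp point. The pads swing forward as they close: fully open they stand 13 mm farther back than shut.
Start: joints at [-0.206, 0.181, 1.607, -0, 1.354, -0.206], TCP at [0.575, 0, 0.231] pointing down, gripper open.
Joint ranges: [-2.99, 2.99], [-0.89, 2.07], [0.3, 2.58], [-1.14, 4.28], [0, 2.63], [-3.12, 3.12]. Speed limits (rad/s): [2.57, 2.57, 3.01, 3.14, 3.14, 3.14].

### API

Orientations are given as a rotation vector (axis times angle).
In Python, from workcell import arm gives the robot as it stands.
- The arm moves only by the tool jog_arm, never from a script. Its argument "series" is a list that holds one entry, the list of rows, each a list of 7 numbers: the turn, a rotation vector about the tool's x, y, z normalised to -1 to 1, where 1 is pi rad, then the shift along the tool's x, y, z normalised to -1 to 1, where 1 is 300 mm, then the opening, from -1 (shut) to 1 (fully open). A call has 1 to 12 rows; each row shifts and turns the commanded pose from where the row before left it, along the tool's axes as they then stand; what a row does not reach is not made up. A row lasts 1/10 s, in which the tool goes at most 50 mm and 8.59 degrees, less where a joint would pass 70% of its speed; a pose out of reach is approached as far as the arm can. A call with a number of a shift or a turn outside -1 to 1 is refused whole. A call with a gripper value outside its range is refused whole. The fingers move at their own pace and stop on an object; "newtons" is the grip in N (left out, the last holds). Time passes only in rows, so rows that do not move let the fingers close. It gives the time, the measured TCP pose, the force, the opening and the grip force at its end, in the units of the state.
- arm.get_state(): the state, without advancing time (a new reading comes with each control period).
- arm.snapshot(name): name is "scene" or "side" or "wrist"; returns (picture, depth): 480x640x3 uint8, red, green, blue; 480x640 float32, m along the optical axis (not along the pixel's ray), 0 where there is no reading.
- arm.get_calibration(name): a dict with "vertical_fov" (degrees; the focal length in pixels is half the picture's height over the tangent of half this angle, whatever the lens; pixels are square), "cx", "cy" (the principal point, pixels), "cam_to_world" (4x4, takes a point from camera to world coordinates). Camera axes: x right, y down, z forward; pixel columns grow to the right and rows downward; lengths in m; the calibration is good to about 2 mm. A picture is of the moment at which its call begins: read the wrist's pose just before it. get_calibration takes no time and is no camera call; for the wrist camera it gives the pose at the moment of the call.
- arm.job_done(): hands the job in; it is judged then, once.
The state is a dict: "time": time; "joint_pos": joint angles; "qvel": joint speeds; "effort": joint torques, N m; "ee_pos": TCP position; "eef_rot": TCP orientation; "contact_force": force on the tool from outside, world axes, zero at the start; "ft_torque": the same for the moment, N m; "gripper_width": finger opening in m; "grasp_force": force on a finger pad.
Only numpy, scipy, OpenCV 4.12 (cv2) and the standard library are available. Lean on these libraries where they do the work, as an engineer would, in place of code of your own. Each camera call takes 0.05 s, during which the arm holds its last target. There are 200 camera calls.

### The job

Four raclette grill modules stand in a row on the counter, and in one of them the guard under the heater has sagged so that pans catch on it. Take the beech spatula by its handle and slide it flat into the bays one after the other, from the robot's left to its right: all the way in where it goes, stopping as soon as it jams rather than forcing it. Then lay the spatula back flat in its spoon rest as it lay, and slide every pan fully home, handle to the front, into bays where the spatula went all the way in, one pan to a bay, leaving the jammed bay empty and the other kitchen things where they are.

Things in the scene. Friction and masses are not known exactly. Their poses are not given: they have to be found in the camera images.
- board: Pine board, 190 x 500 x 18 mm, fixed, carrying the four modules side by side at 114 mm centres along its y. Origin: centre of its underside; y points to the row's left end as the robot sees it, x away from the robot; all bays open to -x. In one module, not known which, a guard bar has sagged across the bay 36 mm inside the mouth and leaves only 6 mm above the floor.
- unit_a: A raclette module, fixed: dark box, steel cheeks, ribbed top, 150 (x) x 108 (y) x 104 mm high. Origin: centre of underside; x into the bay, y left, z up. Bay open only at the front, x = -75 mm: floor z = 40 mm, 94 mm wide, 96 mm deep to a solid stop (x = 21); roof z = 68 mm at the mouth, sloping to z = 60 from 20 mm inside (gap 20 mm). Which unit stands where varies.
- unit_b: The same as unit_a in every visible way. See unit_a.
- unit_c: The same as unit_a in every visible way. See unit_a.
- unit_d: The same as unit_a in every visible way. See unit_a.
- spatula: Flat beech spatula, 60 g, 210 mm long, 10 mm thick: blade 36 mm wide from x = -5 to 105 mm, handle 18 mm wide from x = -105 to -5 mm. Origin: mid-length, on the underside; x towards the blade's tip, z up. Starts lying flat in the spoon rest with the handle hanging out over its end.
- spatula_tip (a point): Middle of the spatula's blade end, at (105, 0, 5) mm in the spatula's frame.
- rest: White ceramic spoon rest, fixed: plate 110 mm (x) x 90 mm (y), top 8 mm above the counter, with a 5 mm lip 14 mm high along both long sides (80 mm clear between them), open at both ends. Origin: centre of its underside. The spatula lies along it with its origin 40 mm towards -x from the rest's centre, tip to +x, so that the handle is clear of the plate.
- pan_1: Shallow raclette pan, about 140 g: steel tray 84 (x) x 86 (y) x 10 mm high; black handle bar on its -x side, 16 mm wide, 12 mm high, reaching from 62 to 132 mm behind the tray's centre (-x), its middle 11 mm above the underside. Origin: centre of the tray's underside; z up. Starts lying on the counter. Two or three of the three pans are there (None if absent).
- pan_2: As pan_1.
- pan_3: As pan_1.
- mill: Turned wooden pepper mill, 52 mm across, 157 mm high, left of the pans; origin under its centre. Leave alone.
- jar: Green glass jar with steel cap, 72 mm across, 100 mm high, right of the pans; origin under its centre. Leave alone.
- ramekin: Small white bowl, 60 mm across, 40 mm high, beside the left end of the row; origin under its centre. Leave alone.
There are look-alikes about, which are no part of the job. Leave any red look-alike of the pan_3 alone. Leave any purple look-alike of the pan_1 alone.

How it is judged:
On the way, in this order (a step that is already met when the one before it is completed fails the run):
1. The spatula is tried in the first bay (from the left): its tip at least 70 mm in, or, in the sagged bay, up against the bar (at least 31 mm in) (((y of unit_a in the frame of board between 0.114 and 0.3 m and y of spatula_tip in the frame of unit_a between -0.035 and 0.035 m and z of spatula_tip in the frame of unit_a between 0.04 and 0.062 m and x of spatula_tip in the frame of unit_a above -0.005 m) or (y of unit_b in the frame of board between 0.114 and 0.3 m and y of spatula_tip in the frame of unit_b between -0.035 and 0.035 m and z of spatula_tip in the frame of unit_b between 0.04 and 0.062 m and x of spatula_tip in the frame of unit_b above -0.005 m) or (y of unit_c in the frame of board between 0.114 and 0.3 m and y of spatula_tip in the frame of unit_c between -0.035 and 0.035 m and z of spatula_tip in the frame of unit_c between 0.04 and 0.062 m and x of spatula_tip in the frame of unit_c above -0.005 m) or (y of unit_d in the frame of board between 0.114 and 0.3 m and y of spatula_tip in the frame of unit_d between -0.035 and 0.035 m and z of spatula_tip in the frame of unit_d between 0.04 and 0.062 m and x of spatula_tip in the frame of unit_d above -0.044 m))), for 0.05 s.
2. The spatula is tried in the second bay: its tip at least 70 mm in, or, in the sagged bay, up against the bar (at least 31 mm in) (((y of unit_a in the frame of board between 0 and 0.114 m and y of spatula_tip in the frame of unit_a between -0.035 and 0.035 m and z of spatula_tip in the frame of unit_a between 0.04 and 0.062 m and x of spatula_tip in the frame of unit_a above -0.005 m) or (y of unit_b in the frame of board between 0 and 0.114 m and y of spatula_tip in the frame of unit_b between -0.035 and 0.035 m and z of spatula_tip in the frame of unit_b between 0.04 and 0.062 m and x of spatula_tip in the frame of unit_b above -0.005 m) or (y of unit_c in the frame of board between 0 and 0.114 m and y of spatula_tip in the frame of unit_c between -0.035 and 0.035 m and z of spatula_tip in the frame of unit_c between 0.04 and 0.062 m and x of spatula_tip in the frame of unit_c above -0.005 m) or (y of unit_d in the frame of board between 0 and 0.114 m and y of spatula_tip in the frame of unit_d between -0.035 and 0.035 m and z of spatula_tip in the frame of unit_d between 0.04 and 0.062 m and x of spatula_tip in the frame of unit_d above -0.044 m))), for 0.05 s.
3. The spatula is tried in the third bay: its tip at least 70 mm in, or, in the sagged bay, up against the bar (at least 31 mm in) (((y of unit_a in the frame of board between -0.114 and 0 m and y of spatula_tip in the frame of unit_a between -0.035 and 0.035 m and z of spatula_tip in the frame of unit_a between 0.04 and 0.062 m and x of spatula_tip in the frame of unit_a above -0.005 m) or (y of unit_b in the frame of board between -0.114 and 0 m and y of spatula_tip in the frame of unit_b between -0.035 and 0.035 m and z of spatula_tip in the frame of unit_b between 0.04 and 0.062 m and x of spatula_tip in the frame of unit_b above -0.005 m) or (y of unit_c in the frame of board between -0.114 and 0 m and y of spatula_tip in the frame of unit_c between -0.035 and 0.035 m and z of spatula_tip in the frame of unit_c between 0.04 and 0.062 m and x of spatula_tip in the frame of unit_c above -0.005 m) or (y of unit_d in the frame of board between -0.114 and 0 m and y of spatula_tip in the frame of unit_d between -0.035 and 0.035 m and z of spatula_tip in the frame of unit_d between 0.04 and 0.062 m and x of spatula_tip in the frame of unit_d above -0.044 m))), for 0.05 s.
4. The spatula is tried in the fourth bay: its tip at least 70 mm in, or, in the sagged bay, up against the bar (at least 31 mm in) (((y of unit_a in the frame of board between -0.3 and -0.114 m and y of spatula_tip in the frame of unit_a between -0.035 and 0.035 m and z of spatula_tip in the frame of unit_a between 0.04 and 0.062 m and x of spatula_tip in the frame of unit_a above -0.005 m) or (y of unit_b in the frame of board between -0.3 and -0.114 m and y of spatula_tip in the frame of unit_b between -0.035 and 0.035 m and z of spatula_tip in the frame of unit_b between 0.04 and 0.062 m and x of spatula_tip in the frame of unit_b above -0.005 m) or (y of unit_c in the frame of board between -0.3 and -0.114 m and y of spatula_tip in the frame of unit_c between -0.035 and 0.035 m and z of spatula_tip in the frame of unit_c between 0.04 and 0.062 m and x of spatula_tip in the frame of unit_c above -0.005 m) or (y of unit_d in the frame of board between -0.3 and -0.114 m and y of spatula_tip in the frame of unit_d between -0.035 and 0.035 m and z of spatula_tip in the frame of unit_d between 0.04 and 0.062 m and x of spatula_tip in the frame of unit_d above -0.044 m))), for 0.05 s.
5. The spatula lies flat in its rest again, let go (x of spatula in the frame of rest between -0.07 and -0.01 m and y of spatula in the frame of rest between -0.026 and 0.026 m and z of spatula in the frame of rest between 0.003 and 0.013 m and angle between the x axis of spatula and the x axis of rest, either way round below 0.3 rad and angle between spatula's own z axis and vertical below 0.12 rad and contact force between spatula and the fingers below 0.1 N), for 0.2 s.
6. After that, a first pan is slid home in a sound bay ((((x of pan_1 in the frame of unit_a above -0.037 m and y of pan_1 in the frame of unit_a between -0.012 and 0.012 m and z of pan_1 in the frame of unit_a between 0.034 and 0.047 m) or (x of pan_1 in the frame of unit_b above -0.037 m and y of pan_1 in the frame of unit_b between -0.012 and 0.012 m and z of pan_1 in the frame of unit_b between 0.034 and 0.047 m) or (x of pan_1 in the frame of unit_c above -0.037 m and y of pan_1 in the frame of unit_c between -0.012 and 0.012 m and z of pan_1 in the frame of unit_c between 0.034 and 0.047 m)) or ((x of pan_2 in the frame of unit_a above -0.037 m and y of pan_2 in the frame of unit_a between -0.012 and 0.012 m and z of pan_2 in the frame of unit_a between 0.034 and 0.047 m) or (x of pan_2 in the frame of unit_b above -0.037 m and y of pan_2 in the frame of unit_b between -0.012 and 0.012 m and z of pan_2 in the frame of unit_b between 0.034 and 0.047 m) or (x of pan_2 in the frame of unit_c above -0.037 m and y of pan_2 in the frame of unit_c between -0.012 and 0.012 m and z of pan_2 in the frame of unit_c between 0.034 and 0.047 m)) or ((x of pan_3 in the frame of unit_a above -0.037 m and y of pan_3 in the frame of unit_a between -0.012 and 0.012 m and z of pan_3 in the frame of unit_a between 0.034 and 0.047 m) or (x of pan_3 in the frame of unit_b above -0.037 m and y of pan_3 in the frame of unit_b between -0.012 and 0.012 m and z of pan_3 in the frame of unit_b between 0.034 and 0.047 m) or (x of pan_3 in the frame of unit_c above -0.037 m and y of pan_3 in the frame of unit_c between -0.012 and 0.012 m and z of pan_3 in the frame of unit_c between 0.034 and 0.047 m)))), for 0.2 s.
At the end, for the whole second after the job is handed in: Every pan that is there lies flat in a sound bay, handle to the front, its tray wholly inside the mouth (to within 4 mm), at rest; the spatula lies flat in its spoon rest, within 30 mm lengthwise, 26 mm sideways and 0.3 rad of the middle of the position described; the sagged bay is empty (all of step 5 and ((x of pan_1 in the frame of unit_a above -0.037 m and y of pan_1 in the frame of unit_a between -0.012 and 0.012 m and z of pan_1 in the frame of unit_a between 0.034 and 0.047 m) or (x of pan_1 in the frame of unit_b above -0.037 m and y of pan_1 in the frame of unit_b between -0.012 and 0.012 m and z of pan_1 in the frame of unit_b between 0.034 and 0.047 m) or (x of pan_1 in the frame of unit_c above -0.037 m and y of pan_1 in the frame of unit_c between -0.012 and 0.012 m and z of pan_1 in the frame of unit_c between 0.034 and 0.047 m)) and ((x of pan_2 in the frame of unit_a above -0.037 m and y of pan_2 in the frame of unit_a between -0.012 and 0.012 m and z of pan_2 in the frame of unit_a between 0.034 and 0.047 m) or (x of pan_2 in the frame of unit_b above -0.037 m and y of pan_2 in the frame of unit_b between -0.012 and 0.012 m and z of pan_2 in the frame of unit_b between 0.034 and 0.047 m) or (x of pan_2 in the frame of unit_c above -0.037 m and y of pan_2 in the frame of unit_c between -0.012 and 0.012 m and z of pan_2 in the frame of unit_c between 0.034 and 0.047 m)) and ((x of pan_3 in the frame of unit_a above -0.037 m and y of pan_3 in the frame of unit_a between -0.012 and 0.012 m and z of pan_3 in the frame of unit_a between 0.034 and 0.047 m) or (x of pan_3 in the frame of unit_b above -0.037 m and y of pan_3 in the frame of unit_b between -0.012 and 0.012 m and z of pan_3 in the frame of unit_b between 0.034 and 0.047 m) or (x of pan_3 in the frame of unit_c above -0.037 m and y of pan_3 in the frame of unit_c between -0.012 and 0.012 m and z of pan_3 in the frame of unit_c between 0.034 and 0.047 m)) and linear speed of each of pan_1, pan_2, pan_3 below 0.03 m/s and angle between each of pan_1, pan_2, pan_3's own z axis and vertical below 0.12 rad and angle between the x axis of each of pan_1, pan_2, pan_3 and the x axis of board, either way round below 0.12 rad); the robot touches nothing.
It fails at once if A pan is pushed into the sagged bay (its leading edge more than 20 mm inside the mouth) ((x of pan_1 in the frame of unit_d above -0.097 m and y of pan_1 in the frame of unit_d between -0.04 and 0.04 m and z of pan_1 in the frame of unit_d between 0.025 and 0.06 m) or (x of pan_2 in the frame of unit_d above -0.097 m and y of pan_2 in the frame of unit_d between -0.04 and 0.04 m and z of pan_2 in the frame of unit_d between 0.025 and 0.06 m) or (x of pan_3 in the frame of unit_d above -0.097 m and y of pan_3 in the frame of unit_d between -0.04 and 0.04 m and z of pan_3 in the frame of unit_d between 0.025 and 0.06 m)).
It fails at once if The spatula is forced against a module with more than 40 N (contact force between spatula and unit_a above 40 N or contact force between spatula and unit_b above 40 N or contact force between spatula and unit_c above 40 N or contact force between spatula and unit_d above 40 N).
It fails at once if The mill, jar or ramekin is shifted by more than 40 mm or tipped (distance of any of mill, jar, ramekin from where it was at the start of the episode above 0.04 m or angle between any of mill, jar, ramekin's own z axis and vertical above 0.4 rad).
Of pan_1, pan_2, pan_3 only 2 to 3 are there at a start; the rules pass over those that are not, and their reading is None.
At some moment in a run one of pan_1, pan_2, pan_3 may be knocked a few centimetres aside while the robot is not near it.
It also fails if it takes over 208 s, if anything falls off the work surface, if the arm or the gripper's body presses on something with over 40 N, if the wrist force passes 120 N, or if a joint passes its speed limit or range.

## Working session

There is one attempt and no reset: what is moved stays moved. The work goes in short steps, Python scripts to look and compute and a tool call to move; the robot and the scene stay as the last step left them, time stands still between calls to the robot, and variables do not carry over. Pictures are saved under pics/ and viewed, at most 14 in all, crops included, and the job is handed in when it is done.

Besides the shell and the picture viewer there is one more tool, called after "Call:" by a JSON object that holds its "name" and its "arguments". jog_arm: Moves the arm, as the interface text tells. Scaled input: -1 to 1 covers 300 mm each way for a shift and pi rad each way for a turn. Its arguments: {"type":"object","properties":{"series":{"type":"array","items":{"type":"array","items":{"type":"array","items":{"type":"number","minimum":-1,"maximum":1}}}},"newtons":{"type":"number"}},"required":["series"]}

```bash
mkdir -p pics; cat > h.py <<'E'
import numpy as np, cv2, sys
from workcell import arm
from scipy.spatial.transform import Rotation as R
def snap(n,f):
    c=arm.get_calibration(n); p,d=arm.snapshot(n)
    cv2.imwrite('pics/'+f+'.png',p[...,::-1]); np.savez('pics/'+f+'.npz',p=p,d=d,T=c['cam_to_world'],f=240/np.tan(np.radians(c['vertical_fov'])/2),cx=c['cx'],cy=c['cy'])
def pts(f):
    z=np.load('pics/'+f+'.npz'); d=z['d']; v,u=np.mgrid[:480,:640]
    P=np.stack([(u-z['cx'])/z['f']*d,(v-z['cy'])/z['f']*d,d],-1)@z['T'][:3,:3].T+z['T'][:3,3]
    P[d==0]=np.nan
    return P,z
def st():
    s=arm.get_state(); print(s['time'],np.round(s['ee_pos'],4),np.round(s['eef_rot'],3),np.round(s['contact_force'],1),s['gripper_width'],s['grasp_force']); return s
E
python3 - <<'E'
from h import *
st()
snap('scene','s0'); snap('side','d0'); snap('wrist','w0')
for f in ('s0','d0','w0'):
    z=np.load(f'pics/{f}.npz'); print(f,z['f'],z['cx'],z['cy'],z['T'].round(3).tolist())
E
```

```text
0.0 [5.744e-01 1.000e-04 2.304e-01] [-2.22e+00 -2.22e+00  2.00e-03] [ 0.2 -0.8  0. ] 0.0856084544422198 0.0
s0 433.44988442158143 322.66919914190623 245.9161011022099 [[-0.736, 0.407, -0.541, 1.159], [0.677, 0.424, -0.601, 0.743], [-0.015, -0.809, -0.588, 0.788], [0.0, 0.0, 0.0, 1.0]]
d0 538.7754949133808 322.41743872354687 240.37071206370936 [[0.989, -0.124, 0.084, 0.352], [-0.149, -0.755, 0.639, -0.846], [-0.016, -0.644, -0.765, 1.033], [0.0, 0.0, 0.0, 1.0]]
w0 365.7813415562482 314.9314252294285 243.0871953755017 [[1.0, -0.001, -0.002, 0.575], [-0.001, -0.949, -0.315, 0.082], [-0.002, 0.315, -0.949, 0.373], [0.0, 0.0, 0.0, 1.0]]
```

View pics/s0.png

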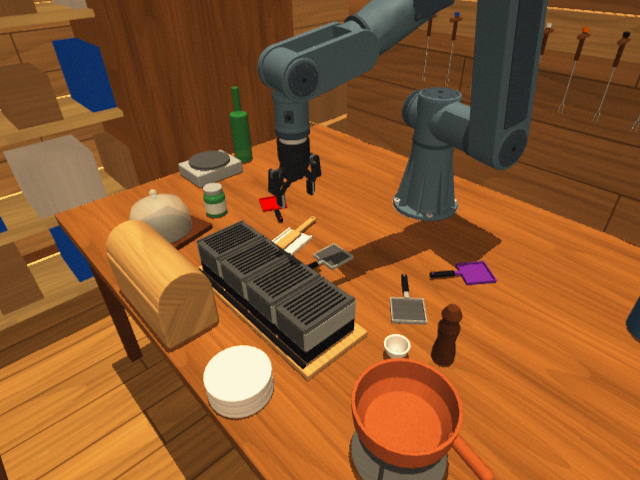

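View pics/d0.png

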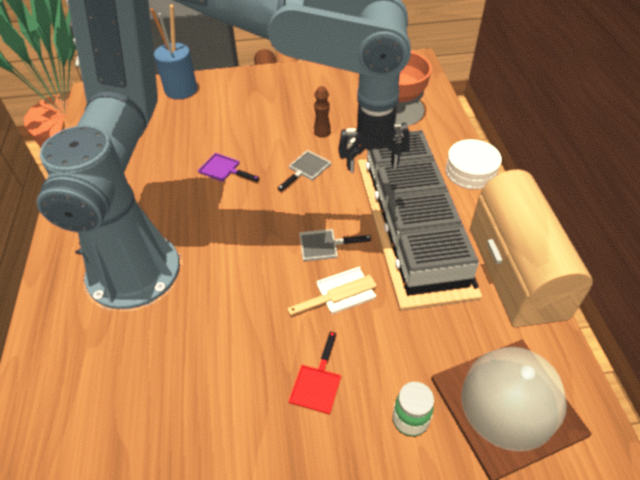

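```bash
python3 - <<'E'
from h import *
im=np.zeros((600,800,3),np.uint8)
for f in ('s0','d0'):
    P,z=pts(f); p=z['p']
    r=((0.85-P[...,0])*1000); c=((0.4-P[...,1])*1000)
    ok=np.isfinite(r)&(r>=0)&(r<600)&(c>=0)&(c<800)&(P[...,2]<0.18)&(P[...,2]>-.02)
    o=np.argsort(P[ok][:,2])
    for k in o:
        a,b=int(r[ok][k]),int(c[ok][k]); im[max(a-1,0):a+2,max(b-1,0):b+2]=p[ok][k]
    m=ok&(P[...,2]>.108)&(P[...,2]<.135)&(P[...,0]>.5)&(p.max(-1)<150)
    if m.sum()>100:
        Q=P[m]; print(f,m.sum(),np.median(Q[:,2]),cv2.minAreaRect((Q[:,:2]*1000).astype(np.float32)))
    Z=P[...,2]; print(np.nanmedian(Z[np.abs(Z)<.01]))
cv2.imwrite('pics/o.png',im[...,::-1])
E
```

```text
s0 7670 0.12075192935401208 ((737.892333984375, 33.123504638671875), (450.5745849609375, 224.05117797851562), 89.97859191894531)
0.0015892976843101536
d0 7942 0.11811094849378001 ((730.859375, -14.09637451171875), (213.34829711914062, 548.1669921875), 0.09072291105985641)
-0.0004775303339361603
```

View pics/o.png

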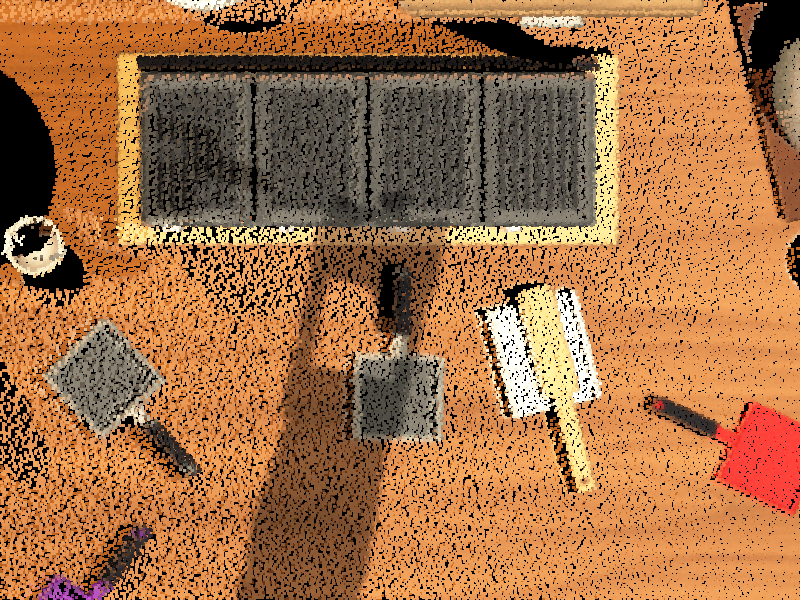

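The merged top view shows two grey pans, with trays at about (105,378) and (398,396). The spatula runs from tip (540,285) to tail (583,490). The row of modules spans columns 140–596, with its front at about row 226.

Call:
{"name": "jog_arm", "arguments": {"series": [[[0, 0, 0.0434, 0, 0, 0, 0], [0, 0, 0.0434, 0, 0, 0, 0], [0, 0, 0.0434, 0, 0, 0, 0], [0, 0, 0.0434, 0, 0, 0, 0], [0, 0, 0.0434, 0, 0, 0, 0], [0, 0, 0.0434, 0, 0, 0, 0], [0, 0, 0.0434, 0, 0, 0, 0], [0, 0, 0.0434, 0, 0, 0, 0], [0, 0, 0.0434, 0, 0, 0, 0], [0, 0, 0.0434, 0, 0, 0, 0]]], "newtons": 60}}

```text
time: 1.15
ee_pos: [0.5748, 0.0, 0.2309]
eef_rot: [-3.125, -0.316, 0.001]
contact_force: [-0.1, -0.5, -0.3]
gripper_width: 0.0431
grasp_force: 0.0
```

```bash
cat >> h.py <<'E'
def go(x,y,z,phi=None):
    s=arm.get_state(); M=R.from_rotvec(s['eef_rot']).as_matrix(); d=M.T@(np.array([x,y,z])-s['ee_pos'])
    ph=np.arctan2(M[1,0],M[0,0]); print('phi',round(ph,4),'tilt',M[:,2].round(3),'shift',(d/.3).round(4),'mm',np.round(np.linalg.norm(d)*1e3))
    if phi is not None: print('turn',round(-((phi-ph+np.pi)%(2*np.pi)-np.pi)/np.pi,4))
E
python3 - <<'E'
from h import *
st(); go(.399,-.175,.10,.207)
E
```

```text
1.15 [0.5748 0.     0.2309] [-3.125e+00 -3.160e-01  1.000e-03] [-0.1 -0.5 -0.3] 0.04306910056179104 0.0
phi 0.2017 tilt [-0.001  0.    -1.   ] shift [-0.6906  0.4544  0.4366] mm 280.0
turn -0.0017
```

Call:
{"name": "jog_arm", "arguments": {"series": [[[0, 0, 0, -0.115, 0.0757, 0.0728, 0], [0, 0, 0, -0.115, 0.0757, 0.0728, 0], [0, 0, 0, -0.115, 0.0757, 0.0728, 0], [0, 0, 0, -0.115, 0.0757, 0.0728, 0], [0, 0, 0, -0.115, 0.0757, 0.0728, 0], [0, 0, 0, -0.115, 0.0757, 0.0728, 0], [0, 0, 0, 0, 0, 0, 0]]]}}

```text
time: 1.85
ee_pos: [0.3959, -0.177, 0.0973]
eef_rot: [-3.122, -0.317, 0.008]
contact_force: [0.4, -0.3, 0.3]
gripper_width: 0.043
grasp_force: 0.0
```

```bash
python3 - <<'E'
from h import *
st(); snap('wrist','w1'); P,z=pts('w1')
p=z['p'].astype(int); Z=P[...,2]
m=(Z>.012)&(Z<.024)&(p[...,0]-p[...,2]>40)&(np.abs(P[...,1]+.16)<.06)&(P[...,0]>.33)
print(m.sum(),np.median(Z[m]))
Q=P[m][:,:2]*1000
for a in range(340,600,20):
    k=(Q[:,0]>=a)&(Q[:,0]<a+20)
    if k.sum()>20: print(a+10,k.sum(),Q[k,1].min().round(1),Q[k,1].max().round(1),((Q[k,1].min()+Q[k,1].max())/2).round(1))
E
```

```text
1.85 [ 0.3959 -0.177   0.0973] [-3.122 -0.317  0.008] [ 0.4 -0.3  0.3] 0.042952353209497536 0.0
14991 0.018167166964837667
350 45 -187.9 -175.4 -181.6
370 736 -192.9 -170.1 -181.5
390 812 -187.4 -165.0 -176.2
410 878 -182.6 -160.0 -171.3
430 1003 -177.7 -110.0 -143.9
450 1442 -197.9 -105.3 -151.6
470 2481 -193.3 -100.4 -146.8
490 2688 -190.1 -100.1 -145.1
510 2876 -186.9 -124.4 -155.7
530 2020 -178.4 -121.5 -150.0
```

View pics/w1.png

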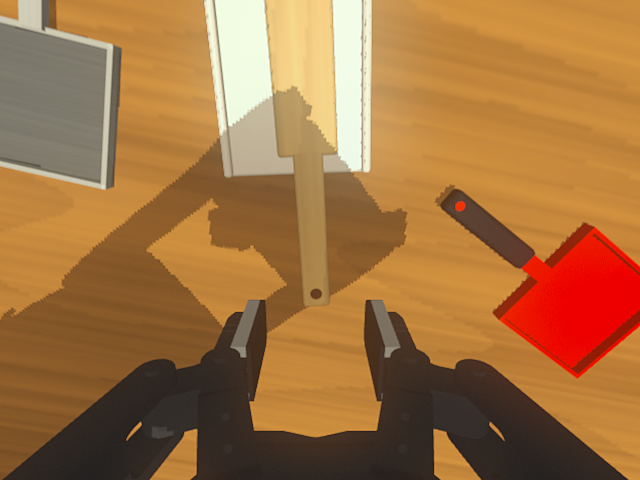

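The wrist view shows the handle between (308,160) and (316,305), turned about 3° from the gripper. Its measured line gives a yaw of 0.25 rad and a top height of 18 mm.

```bash
python3 - <<'E'
from h import *
go(.393,-.1755,.006,.25)
E
```

```text
phi 0.2028 tilt [-0.003  0.002 -1.   ] shift [-0.0154 -0.0059  0.3094] mm 93.0
turn -0.015
```

Call:
{"name": "jog_arm", "arguments": {"series": [[[0, 0, -0.015, -0.011, -0.006, 0.1, 0], [0, 0, 0, 0, 0, 0.1, 0], [0, 0, 0, 0, 0, 0.07, 0], [0, 0, 0, 0, 0, 0.03, 0], [0, 0, 0, 0, 0, 0, 0]]]}}

```text
time: 2.4
ee_pos: [0.397, -0.174, 0.0097]
eef_rot: [-3.115, -0.4, 0.002]
contact_force: [-0.2, -0.2, 0.3]
gripper_width: 0.0425
grasp_force: 0.0
```

```bash
python3 - <<'E'
from h import *
st(); go(.393,-.1755,.006,.25)
E
```

```text
2.4 [ 0.397  -0.174   0.0097] [-3.115e+00 -4.000e-01  2.000e-03] [-0.2 -0.2  0.3] 0.04251516558110506 0.0
phi 0.2555 tilt [-0.001  0.001 -1.   ] shift [-0.0143  0.0014  0.0124] mm 6.0
turn 0.0018
```

Call:
{"name": "jog_arm", "arguments": {"series": [[[0, 0, 0, -0.013, 0.001, 0.014, 0], [0, 0, 0, 0, 0, 0, -1], [0, 0, 0, 0, 0, 0, -1], [0, 0, 0, 0, 0, 0, -1], [0, 0, 0, 0, 0, 0, -1], [0, 0, 0, 0, 0, 0, -1], [0, 0, 0, 0, 0, -0.1, -1], [0, 0, 0, 0, 0, -0.1, -1], [0, 0, 0, 0, 0, -0.1, -1], [0, 0, 0, 0, 0, 0, -1]]]}}

```text
time: 3.4
ee_pos: [0.3955, -0.178, 0.0997]
eef_rot: [3.111, 0.398, 0.008]
contact_force: [0.4, -0.4, 0.4]
gripper_width: 0.0158
grasp_force: 60.0
```

```bash
python3 - <<'E'
from h import *
st(); go(.393,-.1755,.1,0)
snap('wrist','w2'); P,z=pts('w2')
p=z['p'].astype(int); Z=P[...,2]
m=(Z>.07)&(Z<.15)&(p[...,0]-p[...,2]>40)
Q=P[m]*1000; print(m.sum())
for a in range(350,620,20):
    k=(Q[:,0]>=a)&(Q[:,0]<a+20)
    if k.sum()>20: print(a+10,k.sum(),Q[k,1].min().round(1),Q[k,1].max().round(1),((Q[k,1].min()+Q[k,1].max())/2).round(1),np.median(Q[k,2]).round(1))
print(Q[:,0].max())
E
```

```text
3.4 [ 0.3955 -0.178   0.0997] [3.111 0.398 0.008] [ 0.4 -0.4  0.4] 0.015848765666059604 59.95128393173218
phi 0.2547 tilt [ 0.006 -0.005 -1.   ] shift [-0.0061 -0.0101 -0.0011] mm 4.0
turn 0.0811
28524
360 688 -194.4 -175.2 -184.8 110.6
380 1711 -193.2 -169.4 -181.3 110.8
400 1975 -198.5 -135.3 -166.9 110.8
420 2234 -215.1 -159.3 -187.2 110.7
440 2550 -177.4 -154.1 -165.8 110.7
460 4888 -178.1 -139.3 -158.7 110.8
480 6808 -176.3 -134.7 -155.5 110.8
500 7347 -170.6 -130.8 -150.7 110.8
520 323 -165.7 -150.5 -158.1 110.8
514.1678554168548
```

View pics/w2.png

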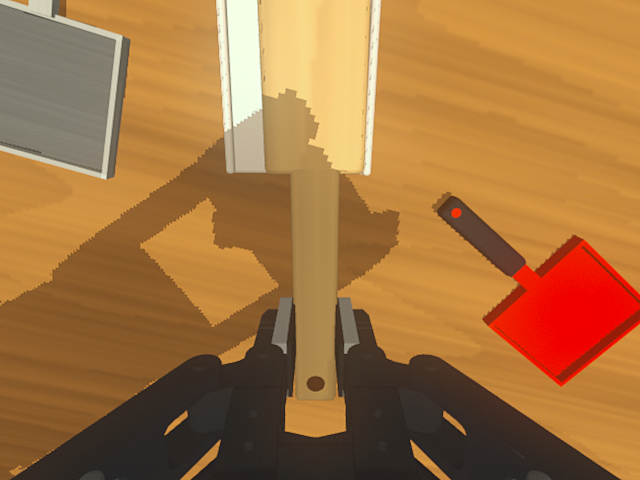

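The spatula is held straight and flat: blade shoulder at row 172, tail at row 400. Moving to bay 1.

Call:
{"name": "jog_arm", "arguments": {"series": [[[0, 0, 0.0405, 0, 0, 0, -1], [0, 0, 0.0405, 0, 0, 0, -1], [0, 0, 0, 0, -0.159, 0, -1], [0, 0, 0, 0, -0.159, 0, -1], [0, 0, 0, 0, -0.159, 0, -1], [0, 0, 0, 0, -0.159, 0, -1], [0, 0, 0, 0, -0.159, 0, -1], [0, 0, 0, 0, -0.159, 0, -1], [0, 0, 0, 0, -0.159, 0, -1], [0, 0, 0, 0, -0.159, 0, -1], [0, 0, 0, 0, 0, 0, -1], [0, 0, 0, 0, 0, 0, -1]]]}}

```text
time: 4.65
ee_pos: [0.3916, 0.2062, 0.0945]
eef_rot: [3.141, 0.006, -0.005]
contact_force: [-0.6, -0.4, -0.8]
gripper_width: 0.0158
grasp_force: 60.0
```

```bash
python3 - <<'E'
from h import *
st(); go(.395,.203,.062,0)
snap('wrist','w3');snap('scene','s1'); P,z=pts('w3')
for v in range(0,480,40):print(v,P[v,315].round(3),z['p'][v,315])
E
```

```text
4.65 [0.3916 0.2062 0.0945] [ 3.141  0.006 -0.005] [-0.6 -0.4 -0.8] 0.015757342129486936 59.96455729007721
phi 0.0036 tilt [-0.003 -0.001 -1.   ] shift [0.0117 0.0107 0.1083] mm 33.0
turn 0.0012
0 [0.509 0.207 0.104] [251 211 131]
40 [0.498 0.207 0.105] [251 208 127]
80 [0.486 0.207 0.105] [249 204 122]
120 [0.474 0.207 0.105] [251 206 124]
160 [0.46  0.207 0.106] [249 207 126]
200 [0.446 0.207 0.105] [180 140  78]
240 [0.431 0.207 0.105] [175 138  79]
280 [0.414 0.207 0.106] [175 137  78]
320 [0.397 0.207 0.106] [174 136  79]
360 [0.378 0.207 0.106] [175 137  78]
400 [0.356 0.207 0.105] [182 137  74]
440 [nan nan nan] [51 42 36]
```

View pics/w3.png

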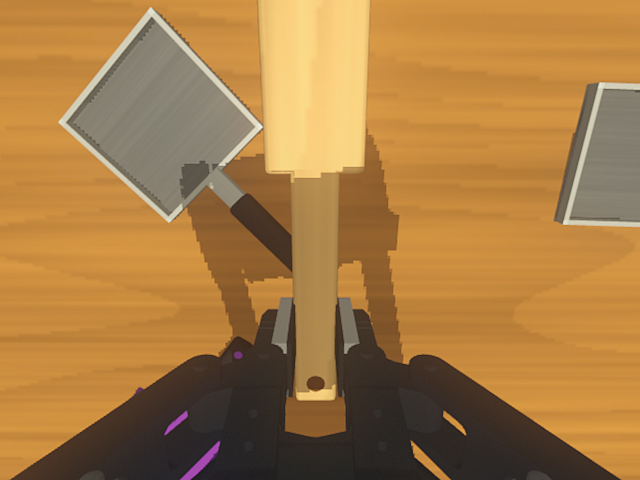

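Call:
{"name": "jog_arm", "arguments": {"series": [[[0, 0, 0, 0, 0.01, 0.055, -1], [0, 0, 0, 0, 0, 0.053, -1], [0, 0, 0, 0, 0, 0, -1], [0, 0, 0, 0.08, 0, 0, -1], [0, 0, 0, 0.08, 0, 0, -1], [0, 0, 0, 0.08, 0, 0, -1], [0, 0, 0, 0, 0, 0, -1]]]}}

```text
time: 5.45
ee_pos: [0.4691, 0.2011, 0.065]
eef_rot: [-3.141, 0.005, -0.006]
contact_force: [-0.3, -0.3, -1.1]
gripper_width: 0.0161
grasp_force: 59.9
```

```bash
python3 - <<'E'
from h import *
st(); go(.537,.203,.062,0)
snap('side','d1');P,z=pts('d1')
cv2.imwrite('pics/d1c.png',cv2.resize(z['p'][60:320,240:520,::-1],None,fx=2.2,fy=2.2))
E
```

```text
5.45 [0.4691 0.2011 0.065 ] [-3.141  0.005 -0.006] [-0.3 -0.3 -1.1] 0.016071714565078 59.91824984550476
phi -0.0032 tilt [ 0.004  0.    -1.   ] shift [ 0.2262 -0.007   0.0108] mm 68.0
turn -0.001
```

View pics/d1c.png

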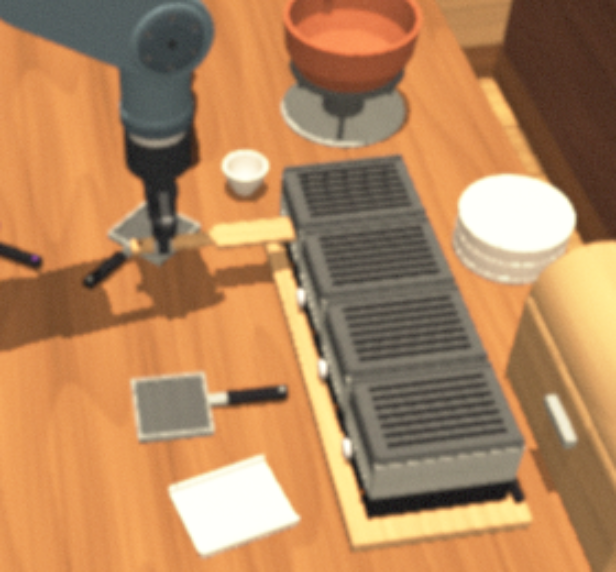

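The spatula lies level at the first bay, with its blade just inside the mouth at about (290,230).

Call:
{"name": "jog_arm", "arguments": {"series": [[[0, 0, 0, 0, 0, 0.009, -1], [0, 0, 0, 0.025, 0, 0, -1], [0, 0, 0, 0.013, 0, 0, -1], [0, 0, 0, 0.013, 0, 0, -1], [0, 0, 0, 0.013, 0, 0, -1], [0, 0, 0, 0, 0, 0, -1]]]}}

```text
time: 6.1
ee_pos: [0.485, 0.2025, 0.0611]
eef_rot: [-3.142, -0.0, -0.001]
contact_force: [-0.2, -0.1, -0.7]
gripper_width: 0.0163
grasp_force: 59.9
```

Call:
{"name": "jog_arm", "arguments": {"series": [[[0, 0, 0, 0.015, 0, 0, -1], [0, 0, 0, 0.015, 0, 0, -1], [0, 0, 0, 0.015, 0, 0, -1], [0, 0, 0, 0, 0, 0, -1]]]}}

```text
time: 6.5
ee_pos: [0.4988, 0.2024, 0.0611]
eef_rot: [-3.141, 0.0, -0.001]
contact_force: [0.4, -0.7, -1.0]
gripper_width: 0.0163
grasp_force: 59.9
```

Call:
{"name": "jog_arm", "arguments": {"series": [[[0, 0, 0, 0.02, 0, 0, -1], [0, 0, 0, 0.025, 0, 0, -1], [0, 0, 0, 0.025, 0, 0, -1], [0, 0, 0, 0.025, 0, 0, -1], [0, 0, 0, 0.025, 0, 0, -1], [0, 0, 0, 0.012, 0, 0, -1], [0, 0, 0, 0, 0, 0, -1]]]}}

```text
time: 7.2
ee_pos: [0.5381, 0.2024, 0.0609]
eef_rot: [-3.142, 0.0, -0.0]
contact_force: [-0.3, -0.1, -0.4]
gripper_width: 0.0163
grasp_force: 59.9
```

```bash
python3 - <<'E'
from h import *
st(); snap('wrist','w4'); P,z=pts('w4')
cv2.imwrite('pics/w4.png',z['p'][...,::-1])
E
```

```text
7.2 [0.5381 0.2024 0.0609] [-3.142  0.    -0.   ] [-0.3 -0.1 -0.4] 0.01625643853182223 59.91549253463745
```

View pics/w4.png

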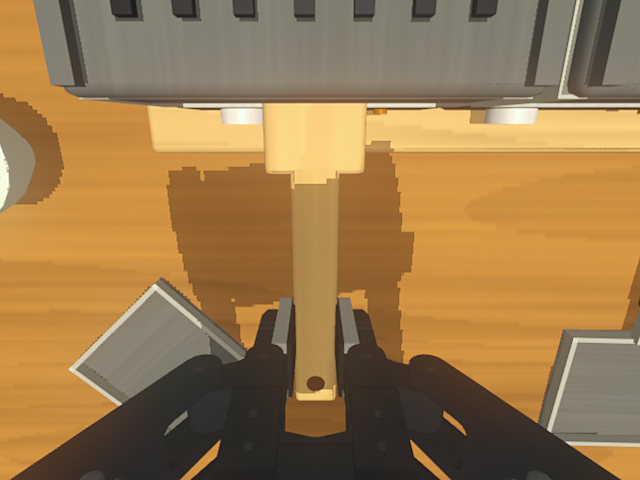

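Bay 1 is sound: the blade is in to near its shoulder at row 170, and the module front edge is at row 100. I'll measure the row's front line while backing off to bay 2.

```bash
python3 - <<'E'
from h import *
P,z=pts('w4'); Z=P[...,2]; m=(Z>.112)&(Z<.13)&(P[...,0]>.55)
Q=P[m]*1000; print(np.median(Q[:,2]))
for a in range(110,270,15):
    k=(Q[:,1]>=a)&(Q[:,1]<a+5)
    if k.sum(): print(a,Q[k,0].min().round(1),k.sum())
for r in (60,75,85):
    y=P[r,:,1]; zz=Z[r]; j=np.where(np.abs(np.diff(zz))>.01)[0]; print(r,[(int(i),round(float(y[i]),4),round(float(zz[i]),3),round(float(y[i+1]),4),round(float(zz[i+1]),3)) for i in j])
b=(np.abs(Z-.018)<.004)&(P[...,0]>.58); Q=P[b]*1000
for a in range(60,290,25):
    k=(Q[:,1]>=a)&(Q[:,1]<a+5)
    if k.sum(): print('board',a,Q[k,0].min().round(1),k.sum())
print(Q[:,1].max())
go(.395,.089,.062,0)
E
```

```text
118.35029222879899
125 624.8 4
140 624.8 4426
155 550.0 3612
170 550.0 2687
185 550.0 2808
200 624.8 2333
215 550.0 2815
230 550.0 2467
245 550.0 2838
60 [(44, 0.3392, -0.0, 0.2574, 0.122), (562, 0.1521, 0.121, 0.1452, 0.11)]
75 [(47, 0.3395, -0.0, 0.2572, 0.122), (559, 0.1528, 0.122, 0.1451, 0.11)]
85 [(51, 0.3373, 0.001, 0.2572, 0.121), (553, 0.1517, 0.119, 0.1451, 0.108)]
board 60 604.9 425
board 85 605.0 445
board 110 605.0 293
board 135 605.0 442
board 160 605.1 445
board 235 605.2 295
board 260 605.2 455
350.7148793343875
phi -0.0002 tilt [-0. -0. -1.] shift [-0.4751  0.3782 -0.0039] mm 182.0
turn -0.0001
```

Call:
{"name": "jog_arm", "arguments": {"series": [[[0, 0, 0, -0.1, 0, 0, -1], [0, 0, 0, -0.13, 0, 0, -1], [0, 0, 0, -0.13, 0, 0, -1], [0, 0, 0, -0.04, 0, 0, -1], [0, 0, 0, 0, 0, 0, -1], [0, 0, 0, 0, 0.125, 0, -1], [0, 0, 0, 0, 0.13, 0, -1], [0, 0, 0, 0, 0.125, 0, -1], [0, 0, 0, 0, 0, 0, -1], [0, 0, 0, 0.08, 0, 0, -1], [0, 0, 0, 0.05, 0, 0, -1], [0, 0, 0, 0, 0, 0, -1]]]}}

```text
time: 8.45
ee_pos: [0.4603, 0.0881, 0.0619]
eef_rot: [3.141, -0.001, 0.006]
contact_force: [-1.1, -0.2, -0.4]
gripper_width: 0.0159
grasp_force: 59.9
```

Call:
{"name": "jog_arm", "arguments": {"series": [[[0, 0, 0, 0.035, 0, 0, -1], [0, 0, 0, 0.02, 0, 0, -1], [0, 0, 0, 0.012, 0, 0, -1], [0, 0, 0, 0.012, 0, 0, -1], [0, 0, 0, 0.012, 0, 0, -1], [0, 0, 0, 0.012, 0, 0, -1], [0, 0, 0, 0, 0, 0, -1]]]}}

```text
time: 9.15
ee_pos: [0.4874, 0.0885, 0.0608]
eef_rot: [3.142, 0.0, -0.001]
contact_force: [0.3, -0.1, -0.3]
gripper_width: 0.0161
grasp_force: 59.9
```

Call:
{"name": "jog_arm", "arguments": {"series": [[[0, 0, 0, 0.013, 0, 0, -1], [0, 0, 0, 0.013, 0, 0, -1], [0, 0, 0, 0.013, 0, 0, -1], [0, 0, 0, 0, 0, 0, -1]]]}}

```text
time: 9.55
ee_pos: [0.4886, 0.0892, 0.0566]
eef_rot: [-3.141, -0.002, 0.036]
contact_force: [-24.1, 0.0, 2.1]
gripper_width: 0.0162
grasp_force: 60.2
```

Jammed with 24 N at 38 mm, so bay 2 is the sagged one. Back out and check the grip.

Call:
{"name": "jog_arm", "arguments": {"series": [[[0, 0, 0, -0.08, 0, 0, -1], [0, 0, 0, -0.14, 0, 0, -1], [0, 0, 0, -0.14, 0, 0, -1], [0, 0, 0, 0, 0, 0, -1], [0, 0, 0, 0, 0.125, 0, -1], [0, 0, 0, 0, 0.13, 0, -1], [0, 0, 0, 0, 0.125, 0, -1], [0, 0, 0, 0, 0, 0, -1]]]}}

```text
time: 10.35
ee_pos: [0.3927, -0.0294, 0.0618]
eef_rot: [3.14, -0.007, 0.004]
contact_force: [-0.4, 0.5, -0.3]
gripper_width: 0.016
grasp_force: 60.0
```

```bash
python3 - <<'E'
from h import *
st(); go(.455,-.025,.062,0)
snap('wrist','w5'); P,z=pts('w5')
for v in (0,160,240,300,395):print(v,P[v,315].round(3),z['p'][v,315])
p=z['p'].astype(int)
for v in (20,100,150,250): 
    k=np.where((P[v,:,2]>.05)&(P[v,:,2]<.1)&(p[v,:,0]-p[v,:,2]>40))[0]; print(v,k.min(),k.max(),P[v,k,1].mean().round(4))
E
```

```text
10.35 [ 0.3927 -0.0294  0.0618] [ 3.14  -0.007  0.004] [-0.4  0.5 -0.3] 0.016015623151018017 59.99569594860077
phi -0.0046 tilt [ 0.003 -0.002 -1.   ] shift [ 0.2077 -0.0158 -0.    ] mm 62.0
turn -0.0015
0 [ 0.51  -0.03   0.074] [213 176 100]
160 [ 0.461 -0.029  0.074] [212 173  98]
240 [ 0.432 -0.029  0.074] [140 106  57]
300 [ 0.406 -0.029  0.073] [141 107  59]
395 [ 0.36  -0.029  0.073] [142 108  60]
20 259 371 -0.0296
100 262 367 -0.0293
150 264 365 -0.0292
250 292 337 -0.0292
```

Call:
{"name": "jog_arm", "arguments": {"series": [[[0, 0, 0, 0, -0.014, 0.003, -1], [0, 0, 0, 0.08, 0, 0, -1], [0, 0, 0, 0.08, 0, 0, -1], [0, 0, 0, 0.04, 0, 0, -1], [0, 0, 0, 0.03, 0, 0, -1], [0, 0, 0, 0.03, 0, 0, -1], [0, 0, 0, 0.04, 0, 0, -1], [0, 0, 0, 0.06, 0, 0, -1], [0, 0, 0, 0.06, 0, 0, -1], [0, 0, 0, 0.05, 0, 0, -1], [0, 0, 0, 0, 0, 0, -1]]]}}

```text
time: 11.5
ee_pos: [0.534, -0.0216, 0.0604]
eef_rot: [3.141, -0.0, 0.003]
contact_force: [0.5, -1.3, -1.2]
gripper_width: 0.0164
grasp_force: 60.0
```

Call:
{"name": "jog_arm", "arguments": {"series": [[[0, 0, 0, 0, 0, 0, -1], [0, 0, 0, -0.12, 0, 0, -1], [0, 0, 0, -0.14, 0, 0, -1], [0, 0, 0, -0.14, 0, 0, -1], [0, 0, 0, -0.05, 0, 0, -1], [0, 0, 0, 0, 0, 0, -1], [0, 0, 0, 0, 0.13, 0, -1], [0, 0, 0, 0, 0.13, 0, -1], [0, 0, 0, 0, 0.13, 0, -1], [0, 0, 0, 0, 0, 0, -1]]]}}

```text
time: 12.5
ee_pos: [0.3991, -0.1433, 0.0612]
eef_rot: [3.138, -0.007, 0.005]
contact_force: [1.5, 0.1, -0.2]
gripper_width: 0.0157
grasp_force: 60.0
```

Call:
{"name": "jog_arm", "arguments": {"series": [[[0, 0, 0, 0.08, 0, 0, -1], [0, 0, 0, 0.08, 0, 0, -1], [0, 0, 0, 0.04, 0, 0, -1], [0, 0, 0, 0.04, 0, 0, -1], [0, 0, 0, 0.05, 0, 0, -1], [0, 0, 0, 0.06, 0, 0, -1], [0, 0, 0, 0.05, 0, 0, -1], [0, 0, 0, 0.05, 0, 0, -1], [0, 0, 0, 0, 0, 0, -1]]]}}

```text
time: 13.4
ee_pos: [0.5335, -0.1381, 0.0601]
eef_rot: [3.141, 0.002, 0.001]
contact_force: [0.2, -0.1, 0.5]
gripper_width: 0.0157
grasp_force: 60.0
```

Call:
{"name": "jog_arm", "arguments": {"series": [[[0, 0, 0, 0, 0, 0, -1], [0, 0, 0, -0.12, 0, 0, -1], [0, 0, 0, -0.14, 0, 0, -1], [0, 0, 0, -0.14, 0, 0, -1], [0, 0, 0, -0.06, 0, 0, -1], [0, 0, 0, 0, 0.06, -0.05, -1], [0, 0, 0, 0, 0.06, 0, -1], [0, 0, -0.04, 0, 0, 0, -1], [0, 0, -0.04, 0, 0, 0, -1], [0, 0, 0, 0, 0, 0, -1], [0, 0, 0, 0, 0, 0, -1]]]}}

```text
time: 14.5
ee_pos: [0.3935, -0.174, 0.0749]
eef_rot: [-3.117, -0.388, 0.001]
contact_force: [-0.7, 0.2, -0.2]
gripper_width: 0.0158
grasp_force: 60.0
```

```bash
python3 - <<'E'
from h import *
st(); go(.3945,-.1755,.0065,.25)
snap('wrist','w6'); P,z=pts('w6')
for v in (0,160,240,300,395):print(v,P[v,315].round(3))
m=(P[...,2]>.006)&(P[...,2]<.02)&(z['p'].min(-1)>150)&(np.abs(P[...,1]+.15)<.08)
print(m.sum(),cv2.minAreaRect((P[m][:,:2]*1000).astype(np.float32)))
E
```

```text
14.5 [ 0.3935 -0.174   0.0749] [-3.117e+00 -3.880e-01  1.000e-03] [-0.7  0.2 -0.2] 0.01576152542957416 59.97194230556488
phi 0.248 tilt [-0.  0. -1.] shift [0.0021 0.0059 0.228 ] mm 68.0
turn -0.0006
0 [ 0.507 -0.145  0.087]
160 [ 0.46  -0.157  0.087]
240 [ 0.432 -0.164  0.087]
300 [ 0.407 -0.17   0.086]
395 [ 0.361 -0.182  0.085]
10134 ((484.7899169921875, -144.91159057617188), (87.11660766601562, 90.06657409667969), 13.78801155090332)
```

View pics/w6.png

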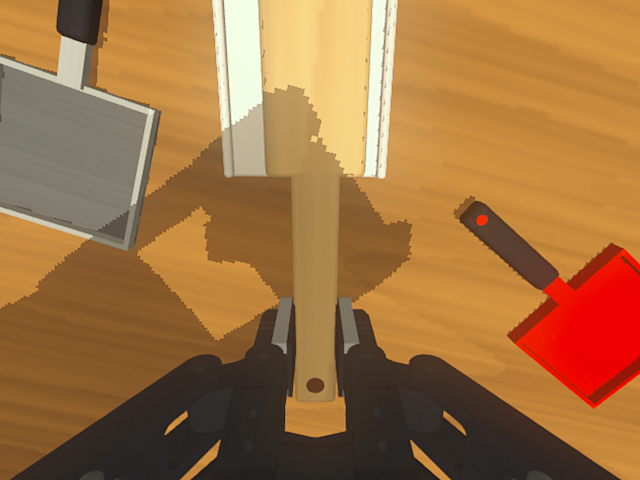

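The handle is aligned over the rest, with the lips at columns 215–395. The middle pan seems to have been knocked, so I'll re-measure it after laying the spatula down.

Call:
{"name": "jog_arm", "arguments": {"series": [[[0, 0, 0, 0.002, 0.005, 0.09, -1], [0, 0, 0, 0, 0, 0.08, -1], [0, 0, 0, 0, 0, 0.04, -1], [0, 0, 0, 0, 0, 0.016, -1], [0, 0, 0, 0, 0, 0, -1], [0, 0, 0, 0, 0, 0, -0.5], [0, 0, 0, 0, 0, 0, 0], [0, 0, 0, 0, 0, 0, 0], [0, 0, 0, 0, 0, -0.1, 0], [0, 0, 0, 0, 0, -0.16, 0], [0, 0, 0, 0, 0, -0.16, 0], [0, 0, 0, 0, 0, -0.1, 0]]]}}

```text
time: 15.75
ee_pos: [0.3962, -0.1765, 0.1673]
eef_rot: [3.113, 0.393, 0.006]
contact_force: [0.3, 0.0, -0.7]
gripper_width: 0.0427
grasp_force: 0.0
```

```bash
python3 - <<'E'
from h import *
st()
for n,f in (('scene','s2'),('side','d2'),('wrist','w7')): snap(n,f)
im=np.zeros((600,800,3),np.uint8)
for f in ('s2','d2','w7'):
    P,z=pts(f); p=z['p']
    r=((0.85-P[...,0])*1000); c=((0.4-P[...,1])*1000)
    ok=np.isfinite(r)&(r>=0)&(r<600)&(c>=0)&(c<800)&(P[...,2]<0.14)&(P[...,2]>-.02)
    o=np.argsort(P[ok][:,2])
    for k in o:
        a,b=int(r[ok][k]),int(c[ok][k]); im[max(a-1,0):a+2,max(b-1,0):b+2]=p[ok][k]
cv2.imwrite('pics/o2.png',im[...,::-1])
E
```

```text
Still running in the background as job /tmp/bash_jobs.1000/d97613210ef4 (pid 1013). You'll get a notice when it ends.
```

```bash
cat /tmp/bash_jobs.1000/d97613210ef4/*; ls -la --time-sort pics | head -5; date
```

```text
1013
1012 (bash) R 209 209 209 0 -1 4194368 85 0 0 0 0 0 0 0 20 0 1 0 49590 6037504 712 18446744073709551615 94170776420352 94170777143561 140725596390624 0 0 0 0 3670016 1132560123 0 0 0 17 1 0 0 0 0 0 94170777335536 94170777359480 94171025035264 140725596396670 140725596396685 140725596396685 140725596397550 0
Thu Dec  3 19:08:33 UTC 2026ls: unrecognized option '--time-sort'
Try 'ls --help' for more information.
```

```bash
ls -lat pics | head -5; ps aux | grep -c '[p]ython3 -'; kill -- -1013; sleep 1; timeout 30 python3 -c "
from h import *
st()"
```

```text
total 36532
-rw-r--r-- 1 agent agent 2151982 Dec  3 18:58 w7.npz
drwxr-xr-x 2 agent agent    4096 Dec  3 18:58 .
-rw-r--r-- 1 agent agent  370325 Dec  3 18:58 w7.png
-rw-r--r-- 1 agent agent 2151982 Dec  3 18:58 d2.npz
0
15.9 [ 0.3966 -0.1769  0.166 ] [3.112 0.393 0.007] [ 0.1 -0.5 -0.2] 0.04279081314256289 0.0
```

```bash
cat >> h.py <<'E'
def ortho(fs,out):
    im=np.zeros((600,800,3),np.uint8)
    for f in fs:
        P,z=pts(f); r=(0.85-P[...,0])*1000; c=(0.4-P[...,1])*1000
        ok=(r>=1)&(r<599)&(c>=1)&(c<799)&(P[...,2]<0.14)&(P[...,2]>-.02)
        o=np.argsort(P[ok][:,2]); a=r[ok][o].astype(int); b=c[ok][o].astype(int); q=z['p'][ok][o]
        for i in (-1,0,1):
            for j in (-1,0,1): im[a+i,b+j]=q
    cv2.imwrite('pics/'+out+'.png',im[...,::-1])
def tray(f,cx,cy,r=.09):
    "minAreaRect of grey low pixels near a tray"
    P,z=pts(f); p=z['p'].astype(int); m=(P[...,2]>.003)&(P[...,2]<.016)&(np.ptp(p,axis=-1)<25)&(p.mean(-1)>70)&(np.hypot(P[...,0]-cx,P[...,1]-cy)<r)
    k=cv2.morphologyEx(m.astype(np.uint8),cv2.MORPH_OPEN,np.ones((5,5))); n,l,s,_=cv2.connectedComponentsWithStats(k)
    i=1+np.argmax(s[1:,4]); print(f,s[i,4],cv2.minAreaRect((P[l==i][:,:2]*1000).astype(np.float32)))
E
timeout 60 python3 - <<'E'
from h import *
ortho(('s2','d2','w7'),'o2')
E
```

```text
(no output)
```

View pics/o2.png

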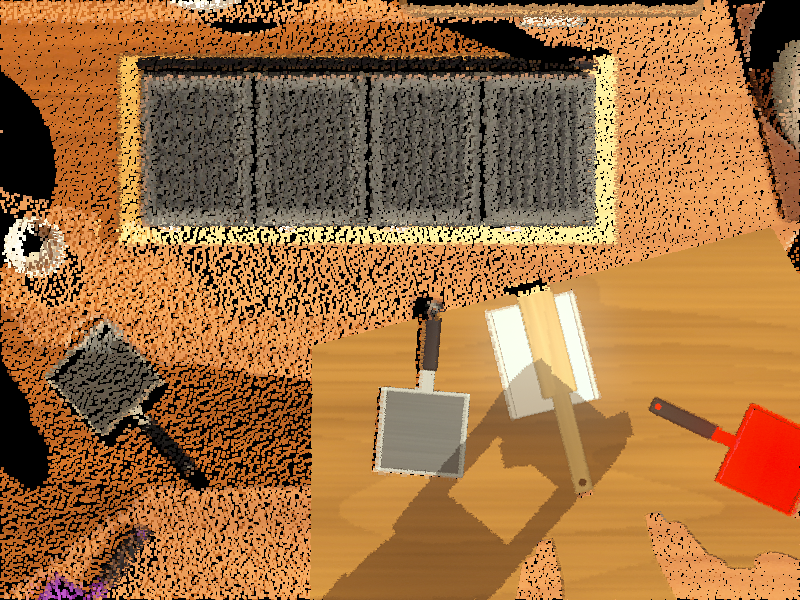

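The top view shows the spatula back in the rest. The middle pan is now at tray (421,432) with its handle towards (434,305), and the left pan is unmoved at (105,378).

```bash
timeout 60 python3 - <<'E'
from h import *
print(np.round(arm.get_state()['joint_pos'],3))
tray('w7',.418,-.021); tray('d2',.418,-.021); tray('d2',.472,.295); tray('s2',.472,.295)
P,z=pts('w7'); p=z['p'].astype(int)
m=(P[...,2]>.003)&(P[...,2]<.03)&(p.mean(-1)<85)&(P[...,0]>.48)&(P[...,0]<.6)&(np.abs(P[...,1]+.03)<.03)
Q=P[m]*1000
for a in range(475,560,10):
    k=(Q[:,0]>=a)&(Q[:,0]<a+10)
    if k.sum()>5: print(a+5,k.sum(),Q[k,1].min().round(1),Q[k,1].max().round(1),np.median(Q[k,2]).round(1))
E
```

```text
[-0.694 -0.076  2.016  0.     1.195  0.625]
w7 30 ((412.2535705566406, -34.484893798828125), (3.403613567352295, 4.718437671661377), 14.2227144241333)Traceback (most recent call last):
  File "<stdin>", line 3, in <module>
  File "h.py", line 31, in tray
    i=1+np.argmax(s[1:,4]); print(f,s[i,4],cv2.minAreaRect((P[l==i][:,:2]*1000).astype(np.float32)))
        ~~~~~~~~~^^^^^^^^^
    return _wrapfunc(a, 'argmax', axis=axis, out=out, **kwds)
    return bound(*args, **kwds)
ValueError: attempt to get argmax of an empty sequence
```

```bash
sed -i 's/>.003)&(P\[...,2\]<.016)&(np.ptp(p,axis=-1)<25)&(p.mean(-1)>70)/>-.004)\&(P[...,2]<.016)\&(np.ptp(p,axis=-1)<40)\&(p.mean(-1)>60)/' h.py; timeout 60 python3 - <<'E'
from h import *
for a in (('w7',.418,-.021),('d2',.418,-.021),('d2',.472,.295),('s2',.472,.295)):
    P,z=pts(a[0]); i=np.unravel_index(np.nanargmin(np.hypot(P[...,0]-a[1],P[...,1]-a[2])),(480,640)); print(z['p'][i],P[i].round(4))
    tray(*a)
P,z=pts('w7'); p=z['p'].astype(int)
m=(P[...,2]>.003)&(P[...,2]<.03)&(p.mean(-1)<85)&(P[...,0]>.48)&(P[...,0]<.6)&(np.abs(P[...,1]+.03)<.03)
Q=P[m]*1000
for a in range(475,560,10):
    k=(Q[:,0]>=a)&(Q[:,0]<a+10)
    if k.sum()>5: print(a+5,k.sum(),Q[k,1].min().round(1),Q[k,1].max().round(1),np.median(Q[k,2]).round(1))
E
```

```text
[138 132 117] [ 0.418  -0.0212  0.0039]
w7 12408 ((429.154541015625, -23.10887908935547), (87.034912109375, 104.80711364746094), 85.16973114013672)
[85 84 76] [ 0.4142 -0.0242  0.0036]
d2 132 ((391.1460266113281, -45.22556686401367), (45.99238204956055, 26.576940536499023), 82.63665008544922)
[120 117 105] [0.4972 0.2893 0.0064]
d2 56 ((509.6729736328125, 296.994384765625), (34.74278259277344, 22.84624481201172), 81.3586196899414)
[104  90  74] [0.4737 0.2929 0.0051]
s2 644 ((467.06689453125, 292.5167541503906), (75.79058074951172, 78.72748565673828), 41.53548049926758)
480 143 -36.3 -21.8 16.9
490 371 -37.2 -21.2 17.0
500 383 -38.1 -22.3 16.9
510 396 -38.7 -23.1 17.0
520 411 -39.8 -24.4 17.0
530 196 -40.4 -25.5 16.6
```

Call:
{"name": "jog_arm", "arguments": {"series": [[[0, 0, 0.036, 0, 0, 0, -0.2], [0, 0, 0.036, 0, 0, 0, -0.2], [0, 0, 0.036, 0, 0, 0, -0.2], [0, 0, 0, 0.087, -0.12, 0.04, -0.2], [0, 0, 0, 0.087, -0.12, 0.04, -0.2], [0, 0, 0, 0.087, -0.12, 0.04, -0.2], [0, 0, 0, 0.087, -0.12, 0.04, -0.2], [0, 0, 0, 0, 0, 0, -0.2], [0, 0, 0, 0, 0, 0, -0.2]]], "newtons": 80}}

```text
time: 16.8
ee_pos: [0.5105, -0.0401, 0.1131]
eef_rot: [-3.138, 0.134, 0.006]
contact_force: [0.6, 0.6, -0.3]
gripper_width: 0.0343
grasp_force: 0.0
```

```bash
cat >> h.py <<'E'
def handle(f,x0,x1,y0,y1,zt=.017):
    P,z=pts(f); p=z['p'].astype(int); m=(abs(P[...,2]-zt)<.006)&(p.mean(-1)<95)&(P[...,0]>x0)&(P[...,0]<x1)&(P[...,1]>y0)&(P[...,1]<y1)
    k=cv2.morphologyEx(m.astype(np.uint8),cv2.MORPH_OPEN,np.ones((3,3))); n,l,s,_=cv2.connectedComponentsWithStats(k)
    i=1+np.argmax(s[1:,4]); print(s[i],cv2.minAreaRect((P[l==i][:,:2]*1000).astype(np.float32)),np.median(P[l==i][:,2]))
E
timeout 60 python3 - <<'E'
from h import *
st(); go(.513,-.0313,.004,-.09)
snap('wrist','w8'); handle('w8',.45,.6,-.06,.01)
E
```

```text
16.8 [ 0.5105 -0.0401  0.1131] [-3.138  0.134  0.006] [ 0.6  0.6 -0.3] 0.03429789944713866 0.0
phi -0.0854 tilt [-0.004  0.001 -1.   ] shift [ 0.0074 -0.0296  0.3637] mm 109.0
turn 0.0015
[ 289  188   24   96 2090] ((516.4146728515625, -30.052074432373047), (15.735143661499023, 68.17133331298828), 84.90660858154297) 0.017030084110462987
```

View pics/w8.png

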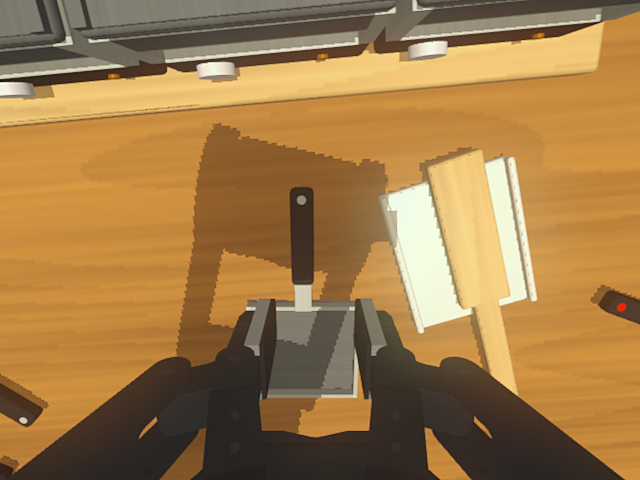

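The handle is at pixels (302,188–284), clear of the rest. Its measured centre is (0.516, -0.030) with heading -0.089.

Call:
{"name": "jog_arm", "arguments": {"series": [[[0, 0, 0, 0.015, -0.032, 0.1, -0.2], [0, 0, 0, 0, 0, 0.12, -0.2], [0, 0, 0, 0, 0, 0.08, -0.2], [0, 0, 0, 0, 0, 0.04, -0.2], [0, 0, 0, 0, 0, 0, -0.2], [0, 0, 0, 0, 0, 0, -0.2]]]}}

```text
time: 17.45
ee_pos: [0.5175, -0.0331, 0.0142]
eef_rot: [3.138, -0.14, 0.002]
contact_force: [0.3, -0.8, 0.3]
gripper_width: 0.0343
grasp_force: 0.0
```

```bash
timeout 60 python3 - <<'E'
from h import *
st(); go(.5155,-.0303,.004,-.089)
E
```

```text
17.45 [ 0.5175 -0.0331  0.0142] [ 3.138e+00 -1.400e-01  2.000e-03] [ 0.3 -0.8  0.3] 0.03430898392734126 0.0
phi -0.0891 tilt [ 0.001 -0.    -1.   ] shift [-0.0076 -0.0085  0.034 ] mm 11.0
turn -0.0
```

Correct, close on the handle, and lift gently.

Call:
{"name": "jog_arm", "arguments": {"series": [[[0, 0, 0, -0.008, -0.009, 0.033, -0.2], [0, 0, 0, 0, 0, 0, -0.2], [0, 0, 0, 0, 0, 0, -1], [0, 0, 0, 0, 0, 0, -1], [0, 0, 0, 0, 0, 0, -1], [0, 0, 0, 0, 0, 0, -1], [0, 0, 0, 0, 0, -0.03, -1], [0, 0, 0, 0, 0, -0.1, -1], [0, 0, 0, 0, 0, -0.13, -1], [0, 0, 0, 0, 0, -0.13, -1], [0, 0, 0, 0, 0, -0.1, -1], [0, 0, 0, 0, 0, 0, -1]]]}}

```text
time: 18.65
ee_pos: [0.5182, -0.0302, 0.1558]
eef_rot: [3.136, -0.138, 0.015]
contact_force: [-0.5, -0.0, -1.0]
gripper_width: 0.0137
grasp_force: 81.3
```

Call:
{"name": "jog_arm", "arguments": {"series": [[[0, 0, 0, -0.13, 0.012, 0, -1], [0, 0, 0, -0.13, 0.012, 0, -1], [0, 0, -0.0467, 0, 0, 0, -1], [0, 0, -0.0467, 0, 0, 0, -1], [0, 0, -0.0467, 0, 0, 0, -1], [0, 0, -0.0467, 0, 0, 0, -1], [0, 0, -0.0467, 0, 0, 0, -1], [0, 0, -0.0467, 0, 0, 0, -1], [0, 0, -0.0467, 0, 0, 0, -1], [0, 0, -0.0467, 0, 0, 0, -1], [0, 0, -0.0467, 0, 0, 0, -1], [0, 0, -0.0467, 0, 0, 0, -1]]]}}

```text
time: 19.85
ee_pos: [0.4358, -0.0293, 0.1494]
eef_rot: [-2.417, -2.005, 0.001]
contact_force: [0.3, -0.2, -1.0]
gripper_width: 0.0136
grasp_force: 81.2
```

Call:
{"name": "jog_arm", "arguments": {"series": [[[0, 0, -0.0467, 0, 0, 0, -1], [0, 0, -0.0467, 0, 0, 0, -1], [0, 0, -0.0467, 0, 0, 0, -1], [0, 0, -0.0467, 0, 0, 0, -1], [0, 0, -0.0467, 0, 0, 0, -1], [0, 0, -0.0467, 0, 0, 0, -1], [0, 0, -0.0467, 0, 0, 0, -1], [0, 0, -0.0467, 0, 0, 0, -1], [0, 0, -0.0467, 0, 0, 0, -1], [0, 0, -0.0467, 0, 0, 0, -1], [0, 0, -0.0467, 0, 0, 0, -1], [0, 0, -0.0467, 0, 0, 0, -1]]]}}

```text
time: 21.05
ee_pos: [0.4356, -0.0293, 0.1494]
eef_rot: [0.007, -3.14, -0.001]
contact_force: [0.6, -1.0, -1.4]
gripper_width: 0.0138
grasp_force: 81.2
```

```bash
timeout 60 python3 - <<'E'
from h import *
st(); go(.45,-.025,.066,np.pi)
snap('side','d3');snap('wrist','w9');snap('scene','s3');P,z=pts('d3')
a=z['p'][100:340,240:520];b=np.load('pics/w9.npz')['p'][::1,::1]
cv2.imwrite('pics/c9.png',np.hstack([cv2.resize(a,(420,360)),cv2.resize(b,(380,285+75))])[...,::-1])
E
```

```text
21.05 [ 0.4356 -0.0293  0.1494] [ 7.00e-03 -3.14e+00 -1.00e-03] [ 0.6 -1.  -1.4] 0.013812174991949665 81.16649866104126
phi -3.1374 tilt [-0.002  0.001 -1.   ] shift [-0.0485  0.014   0.2778] mm 85.0
turn 0.0013
```

View pics/c9.png

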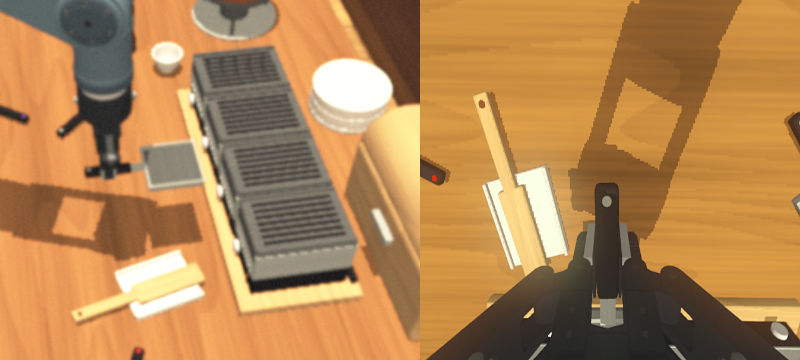

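The pan is held level with its tray towards the bays; spatula and rest are untouched. I'll measure the held pan and the row's y reference numerically.

```bash
timeout 60 python3 - <<'E'
from h import *
handle('w9',.34,.5,-.08,.03,.162)
for f in ('d3','s3'):
    P,z=pts(f); m=(P[...,2]>.14)&(P[...,2]<.172)&(P[...,0]>.475)&(P[...,0]<.60)&(abs(P[...,1]+.03)<.07)
    Q=P[m]; print(f,m.sum())
    if m.sum()>50:
        print(cv2.minAreaRect((Q[:,:2]*1000).astype(np.float32)),np.percentile(Q[:,2],[5,50,95]).round(4))
        A=np.c_[Q[:,:2],np.ones(len(Q))]; print(np.linalg.lstsq(A,Q[:,2],rcond=None)[0].round(4))
# row y: white board side edges & unit ends, all cams
for f in ('w4','w8'):
    P,z=pts(f); p=z['p'].astype(int); Z=P[...,2]
    b=(abs(Z-.018)<.005)&(P[...,0]>.6)&(P[...,0]<.63)
    if b.sum(): print(f,'board y',np.percentile(P[b][:,1],[0,.3,50,99.7,100]).round(4),'x',np.percentile(P[b][:,0],[0,.5]))
    t=(Z>.119)&(Z<.126)&(P[...,0]>.62); h,e=np.histogram(P[t][:,1],bins=np.arange(-.21,.27,.002)); print('gaps',[round(float(e[i]),3) for i in range(len(h)) if h[i]<20])
E
```

```text
[ 293  245   44  154 5501] ((435.5797424316406, -28.890222549438477), (69.70994567871094, 16.79273796081543), 1.3360185623168945) 0.1624205865987861
d3 1205
((525.9151611328125, -29.058692932128906), (101.51399230957031, 91.77888488769531), 1.2664512395858765) [0.1445 0.1479 0.1552]
[-0.0293 -0.0035  0.1642]
s3 691
((527.0944213867188, -31.173954010009766), (90.05667114257812, 104.10405731201172), 89.30918884277344) [0.1481 0.151  0.1579]
[-0.0225  0.0006  0.164 ]
w4 board y [0.0406 0.0447 0.1415 0.3472 0.3507] x [0.60010483 0.60499506]
gaps [-0.21, -0.208, -0.206, -0.204, -0.202, -0.2, -0.198, -0.196, -0.194, -0.192, -0.19, -0.188, -0.186, -0.184, -0.182, -0.18, -0.178, -0.176, -0.174, -0.172, -0.17, -0.168, -0.166, -0.164, -0.162, -0.16, -0.158, -0.156, -0.154, -0.152, -0.15, -0.148, -0.146, -0.144, -0.142, -0.14, -0.138, -0.136, -0.134, -0.132, -0.13, -0.128, -0.126, -0.124, -0.122, -0.12, -0.118, -0.116, -0.114, -0.112, -0.11, -0.108, -0.106, -0.104, -0.102, -0.1, -0.098, -0.096, -0.094, -0.092, -0.09, -0.088, -0.086, -0.084, -0.082, -0.08, -0.078, -0.076, -0.074, -0.072, -0.07, 
[... 1714 characters left out ...]
, 0.062, 0.064, 0.066, 0.068, 0.07, 0.072, 0.074, 0.076, 0.078, 0.08, 0.082, 0.084, 0.086, 0.088, 0.09, 0.092, 0.094, 0.096, 0.098, 0.1, 0.102, 0.104, 0.106, 0.108, 0.11, 0.112, 0.114, 0.116, 0.118, 0.12, 0.122, 0.124, 0.126, 0.128, 0.13, 0.132, 0.134, 0.136, 0.138, 0.14, 0.142, 0.144, 0.146, 0.148, 0.15, 0.152, 0.154, 0.156, 0.158, 0.16, 0.162, 0.164, 0.166, 0.168, 0.17, 0.172, 0.174, 0.176, 0.178, 0.18, 0.182, 0.184, 0.186, 0.188, 0.19, 0.192, 0.194, 0.196, 0.198, 0.2, 0.202, 0.204, 0.206, 0.208, 0.21, 0.212, 0.214, 0.216, 0.218, 0.22, 0.222, 0.224, 0.226, 0.228, 0.23, 0.232, 0.234, 0.236, 0.238, 0.24, 0.242, 0.244, 0.246, 0.248, 0.25, 0.252, 0.254, 0.256, 0.258, 0.26, 0.262, 0.264, 0.266]
```

Call:
{"name": "jog_arm", "arguments": {"series": [[[0, 0, 0, -0.05, 0.016, 0.1, -1], [0, 0, 0, 0, 0, 0.1, -1], [0, 0, 0, 0, 0, 0.075, -1], [0, 0, 0, 0, 0, 0, -1], [0, 0, 0, 0, 0, 0, -1]]]}}

```text
time: 21.7
ee_pos: [0.4512, -0.0247, 0.0678]
eef_rot: [-0.006, -3.14, -0.001]
contact_force: [0.1, 0.0, -0.9]
gripper_width: 0.0132
grasp_force: 81.2
```

```bash
timeout 60 python3 - <<'E'
from h import *
st(); go(.47,-.0245,.067,np.pi)
snap('side','d4');P,z=pts('d4')
m=(P[...,2]>.055)&(P[...,2]<.09)&(P[...,0]>.485)&(P[...,0]<.603)&(abs(P[...,1]+.03)<.06)
Q=P[m]; print(m.sum(),cv2.minAreaRect((Q[:,:2]*1000).astype(np.float32)),np.percentile(Q[:,2],[2,50,98]).round(4))
for v in np.arange(.49,.60,.01):
    k=abs(Q[:,0]-v)<.005
    if k.sum()>5: print(round(v,3),Q[k,1].min().round(4),Q[k,1].max().round(4),Q[k,2].min().round(4),Q[k,2].max().round(4))
E
```

```text
21.7 [ 0.4512 -0.0247  0.0678] [-6.00e-03 -3.14e+00 -1.00e-03] [ 0.1  0.  -0.9] 0.013242891992689399 81.20064854621887
phi 3.1376 tilt [-0.001  0.    -1.   ] shift [-0.0626  0.001   0.0026] mm 19.0
turn -0.0013
1124 ((538.5776977539062, -26.408042907714844), (92.63580322265625, 105.85013580322266), 89.8999252319336) [0.0616 0.0664 0.0762]
0.49 -0.0338 -0.0215 0.0727 0.0797
0.5 -0.0347 -0.017 0.0656 0.0809
0.51 -0.0705 0.0179 0.0614 0.0795
0.52 -0.0702 0.0176 0.0613 0.0763
0.53 -0.0698 0.0197 0.0617 0.0753
0.54 -0.072 0.0175 0.0601 0.0772
0.55 -0.0706 0.0176 0.0614 0.0737
0.56 -0.071 0.0191 0.0604 0.0761
0.57 -0.069 0.0199 0.0609 0.0775
0.58 -0.0691 0.0182 0.0595 0.0731
0.59 -0.0728 0.017 0.0595 0.0772
```

Call:
{"name": "jog_arm", "arguments": {"series": [[[0, 0, 0, -0.06, 0.003, 0, -1], [0, 0, 0, -0.05, 0, 0, -1], [0, 0, 0, -0.03, 0, 0, -1], [0, 0, 0, -0.03, 0, 0, -1], [0, 0, 0, -0.03, 0, 0, -1], [0, 0, 0, 0, 0, 0, -1]]]}}

```text
time: 22.35
ee_pos: [0.5127, -0.0243, 0.0683]
eef_rot: [0.003, 3.14, -0.001]
contact_force: [-0.7, 0.2, -1.3]
gripper_width: 0.014
grasp_force: 81.2
```

Call:
{"name": "jog_arm", "arguments": {"series": [[[0, 0, 0, -0.03, 0, 0.005, -1], [0, 0, 0, -0.04, 0, 0, -1], [0, 0, 0, -0.04, 0, 0, -1], [0, 0, 0, -0.04, 0, 0, -1], [0, 0, 0, -0.03, 0, 0, -1], [0, 0, 0, 0, 0, 0, -1]]]}}

```text
time: 22.95
ee_pos: [0.5666, -0.0243, 0.0663]
eef_rot: [0.003, 3.141, -0.0]
contact_force: [-0.4, 0.5, -1.0]
gripper_width: 0.0135
grasp_force: 81.2
```

Call:
{"name": "jog_arm", "arguments": {"series": [[[0, 0, 0, -0.02, 0, 0, -1], [0, 0, 0, -0.016, 0, 0, -1], [0, 0, 0, 0, 0, 0.008, -1], [0, 0, 0, 0, 0, 0.006, -1], [0, 0, 0, 0, 0, 0, -1]]]}}

```text
time: 23.45
ee_pos: [0.5762, -0.0242, 0.0621]
eef_rot: [-0.003, -3.142, -0.0]
contact_force: [-0.2, 0.8, -0.6]
gripper_width: 0.0136
grasp_force: 81.4
```

Call:
{"name": "jog_arm", "arguments": {"series": [[[0, 0, 0, 0, 0, 0.003, -1], [0, 0, 0, 0, 0, 0, -0.6], [0, 0, 0, 0, 0, 0, -0.2], [0, 0, 0, 0, 0, 0, -0.2], [0, 0, 0, 0, 0, -0.05, -0.2], [0, 0, 0, 0.02, 0, -0.1, -0.2], [0, 0, 0, 0.06, 0, -0.14, -0.2], [0, 0, 0, 0.1, 0, -0.1, -0.2], [0, 0, 0, 0, 0, 0, -0.2], [0, 0, 0, 0, 0, 0, -0.2]]]}}

```text
time: 24.45
ee_pos: [0.523, -0.0243, 0.1803]
eef_rot: [0.003, 3.138, -0.002]
contact_force: [-0.4, 0.2, -1.1]
gripper_width: 0.0341
grasp_force: 0.0
```

```bash
timeout 60 python3 - <<'E'
from h import *
st(); snap('wrist','w10'); snap('side','d5'); snap('scene','s5')
handle('w10',.5,.625,-.07,.02,.074); handle('d5',.5,.625,-.07,.02,.074)
P,z=pts('s5')
tray('s5',.472,.295); tray('d5',.472,.295)
print(np.round(arm.get_state()['joint_pos'],2))
E
```

```text
24.45 [ 0.523  -0.0243  0.1803] [ 3.000e-03  3.138e+00 -2.000e-03] [-0.4  0.2 -1.1] 0.03408622994396097 0.0
[ 304  261   22   84 1641] ((575.6915893554688, -24.351638793945312), (68.32588958740234, 15.810033798217773), 0.2623201012611389) 0.07502951792282592
[357 226  28   8 149] ((575.359130859375, -26.69263458251953), (65.73626708984375, 16.54071807861328), 1.0406596660614014) 0.0734055285718469
s5 631 ((470.1883850097656, 295.3277282714844), (82.36161804199219, 77.96170043945312), 43.85927200317383)
d5 549 ((472.0123291015625, 295.01788330078125), (87.82470703125, 88.41397094726562), 44.58897018432617)
[-0.27  0.12  1.79  0.    1.23 -1.84]
```

Call:
{"name": "jog_arm", "arguments": {"series": [[[0, 0, 0, 0.067, 0.14, 0, -0.2], [0, 0, 0, 0.067, 0.14, 0, -0.2], [0, 0, 0, 0.067, 0.14, 0, -0.2], [0, 0, 0, 0.067, 0.14, 0, -0.2], [0, 0, 0, 0.067, 0.14, 0, -0.2], [0, 0, 0, 0.067, 0.14, 0, -0.2], [0, 0, -0.0408, 0, 0, 0.03, -0.2], [0, 0, -0.0408, 0, 0, 0.03, -0.2], [0, 0, -0.0408, 0, 0, 0.03, -0.2], [0, 0, -0.0408, 0, 0, 0.03, -0.2], [0, 0, -0.0408, 0, 0, 0.03, -0.2], [0, 0, -0.0408, 0, 0, 0.03, -0.2]]]}}

```text
time: 25.8
ee_pos: [0.4017, 0.2281, 0.1225]
eef_rot: [1.183, -2.907, -0.001]
contact_force: [1.0, 0.2, -0.4]
gripper_width: 0.0339
grasp_force: 0.0
```

```bash
timeout 60 python3 - <<'E'
from h import *
P,_=pts('s5'); print('mill',P[335,447].round(3))
st(); snap('wrist','w11')
handle('w11',.34,.48,.17,.3)
go(.4024,.2275,.004,np.pi+.77)
print(np.round(arm.get_state()['joint_pos'],2))
E
```

```text
mill [0.547 0.45  0.093]
25.8 [0.4017 0.2281 0.1225] [ 1.183e+00 -2.907e+00 -1.000e-03] [ 1.   0.2 -0.4] 0.033938625298439856 0.0
[ 308  193   24   92 1843] ((400.0132141113281, 230.8780975341797), (68.06254577636719, 15.918936729431152), 43.25056076049805) 0.017065968530122433
phi -2.3629 tilt [-0.005 -0.001 -1.   ] shift [-0.0049 -0.0055  0.3905] mm 117.0
turn 0.0028
[ 0.26  0.06  1.98  0.    1.1  -2.09]
```

View pics/w11.png

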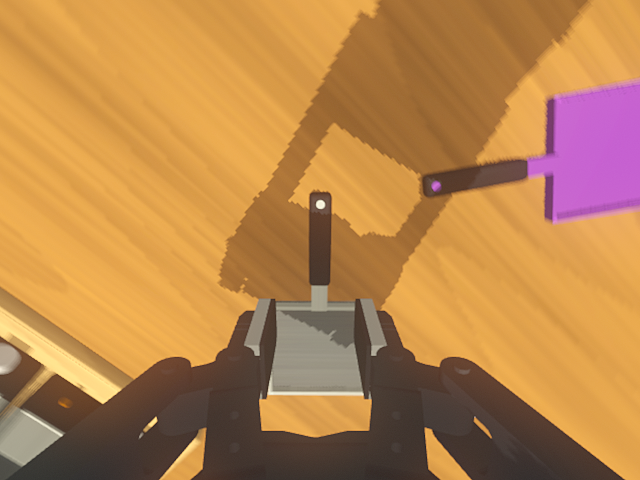

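The handle is centred at about (320,240) px, measured (0.400, 0.231) at 43°. The purple look-alike's handle end at (430,185) is about 75 mm away, so it is clear.

Call:
{"name": "jog_arm", "arguments": {"series": [[[0, 0, 0.007, 0, 0, 0.1, -0.2], [0, 0, 0, 0, 0, 0.12, -0.2], [0, 0, 0, 0, 0, 0.1, -0.2], [0, 0, 0, 0, 0, 0, -0.2], [0, 0, 0, 0, 0, 0, -0.2]]]}}

```text
time: 26.35
ee_pos: [0.4017, 0.2281, 0.0279]
eef_rot: [1.141, -2.924, -0.001]
contact_force: [-0.4, 0.3, 0.7]
gripper_width: 0.0342
grasp_force: 0.0
```

```bash
timeout 60 python3 - <<'E'
from h import *
st(); go(.400,.2309,.004,np.pi+.755)
E
```

```text
26.35 [0.4017 0.2281 0.0279] [ 1.141e+00 -2.924e+00 -1.000e-03] [-0.4  0.3  0.7] 0.03419807059477183 0.0
phi -2.3977 tilt [-0.003 -0.001 -1.   ] shift [-0.0023  0.0108  0.0795] mm 24.0
turn -0.0035
```

Call:
{"name": "jog_arm", "arguments": {"series": [[[0, 0, -0.0035, -0.002, 0.011, 0.04, -0.2], [0, 0, 0, 0, 0, 0.039, -0.2], [0, 0, 0, 0, 0, 0, -0.2], [0, 0, 0, 0, 0, 0, -1], [0, 0, 0, 0, 0, 0, -1], [0, 0, 0, 0, 0, 0, -1], [0, 0, 0, 0, 0, 0, -1], [0, 0, 0, 0, 0, -0.03, -1], [0, 0, 0, 0, 0, -0.12, -1], [0, 0, 0, 0, 0, -0.15, -1], [0, 0, 0, 0, 0, -0.15, -1], [0, 0, 0, 0, 0, 0, -1]]]}}

```text
time: 27.55
ee_pos: [0.405, 0.2323, 0.1465]
eef_rot: [-1.155, 2.908, -0.002]
contact_force: [0.3, -0.2, -1.4]
gripper_width: 0.0139
grasp_force: 80.9
```

```bash
timeout 60 python3 - <<'E'
from h import *
st(); go(.43,.2035,.13,np.pi); snap('wrist','w12'); handle('w12',.3,.5,.15,.32,.152)
E
```

```text
27.55 [0.405  0.2323 0.1465] [-1.155e+00  2.908e+00 -2.000e-03] [ 0.3 -0.2 -1.4] 0.013866812867735577 80.94712257385254
phi -2.3852 tilt [ 0.012  0.003 -1.   ] shift [ 0.0059 -0.1267  0.0557] mm 42.0
turn 0.2408
[294 243  41  13 366] ((380.9581298828125, 209.07864379882812), (3.7543299198150635, 15.829167366027832), 44.110233306884766) 0.15518154780911642
```

Call:
{"name": "jog_arm", "arguments": {"series": [[[0, 0, 0.0401, 0, 0, 0, -1], [0, 0, 0.0401, 0, 0, 0, -1], [0, 0, 0.0401, 0, 0, 0, -1], [0, 0, 0.0401, 0, 0, 0, -1], [0, 0, 0.0401, 0, 0, 0, -1], [0, 0, 0.0401, 0, 0, 0, -1], [0, 0, 0, -0.12, -0.09, 0, -1], [0, 0, 0, 0, 0, 0.12, -1], [0, 0, 0, 0, 0, 0.14, -1], [0, 0, 0, 0, 0, 0, -1], [0, 0, 0, 0, 0, 0, -1]]]}}

```text
time: 28.7
ee_pos: [0.4347, 0.2037, 0.0604]
eef_rot: [0.0, -3.137, 0.001]
contact_force: [-0.4, 0.4, -0.9]
gripper_width: 0.0134
grasp_force: 80.9
```

```bash
timeout 60 python3 - <<'E'
from h import *
st(); go(.45,.2035,.067,np.pi)
snap('side','d6');snap('scene','s6');snap('wrist','w13')
for f in ('d6','s6'):
    P,z=pts(f)
    m=(P[...,2]>.055)&(P[...,2]<.09)&(P[...,0]>.485)&(P[...,0]<.615)&(abs(P[...,1]-.2035)<.06)
    Q=P[m]; print(f,m.sum(),cv2.minAreaRect((Q[:,:2]*1000).astype(np.float32)),np.percentile(Q[:,2],[2,50,98]).round(4))
    for v in (.52,.54,.56,.58):
        k=abs(Q[:,0]-v)<.007
        if k.sum()>5: print(v,Q[k,1].min().round(4),Q[k,1].max().round(4),Q[k,2].min().round(4))
handle('w13',.36,.5,.15,.26,.08)
E
```

```text
28.7 [0.4347 0.2037 0.0604] [ 0.000e+00 -3.137e+00  1.000e-03] [-0.4  0.4 -0.9] 0.013351686515412756 80.9036922454834
phi -3.1413 tilt [-0.005 -0.001 -1.   ] shift [-0.0509 -0.0006 -0.0221] mm 17.0
turn 0.0001
d6 631 ((530.1046752929688, 202.98040771484375), (97.82057189941406, 89.64098358154297), 89.94636535644531) [0.0552 0.0581 0.0661]
0.52 0.1573 0.2476 0.055
0.54 0.1569 0.2481 0.0552
0.56 0.154 0.2462 0.055
0.58 0.1603 0.2448 0.0596
s6 923 ((532.1066284179688, 201.88914489746094), (93.7909164428711, 89.56185913085938), 0.4274228811264038) [0.0583 0.0619 0.0705]
0.52 0.1584 0.2464 0.0583
0.54 0.1585 0.2463 0.0572
0.56 0.1596 0.2463 0.0569
0.58 0.1601 0.2449 0.0569
[ 293  251   45  145 4554] ((437.3564147949219, 204.18898010253906), (16.698657989501953, 67.62364196777344), 87.42833709716797) 0.07518758302174552
```

Call:
{"name": "jog_arm", "arguments": {"series": [[[0, 0, 0, 0, 0.003, -0.025, -1], [0, 0, 0, 0, 0, 0, -1], [0, 0, 0, -0.08, 0, 0, -1], [0, 0, 0, -0.08, 0, 0, -1], [0, 0, 0, -0.03, 0, 0, -1], [0, 0, 0, -0.03, 0, 0, -1], [0, 0, 0, -0.02, 0, 0, -1], [0, 0, 0, 0, 0, 0, -1]]]}}

```text
time: 29.65
ee_pos: [0.5086, 0.2049, 0.0691]
eef_rot: [-0.0, 3.142, -0.0]
contact_force: [0.2, 0.6, -1.6]
gripper_width: 0.0136
grasp_force: 80.9
```

Call:
{"name": "jog_arm", "arguments": {"series": [[[0, 0, 0, -0.03, -0.003, 0.006, -1], [0, 0, 0, -0.04, 0, 0, -1], [0, 0, 0, -0.04, 0, 0, -1], [0, 0, 0, -0.04, 0, 0, -1], [0, 0, 0, -0.04, 0, 0, -1], [0, 0, 0, 0, 0, 0, -1]]]}}

```text
time: 30.25
ee_pos: [0.5678, 0.2038, 0.0675]
eef_rot: [0.001, 3.14, 0.0]
contact_force: [0.5, -0.2, -1.0]
gripper_width: 0.0137
grasp_force: 80.9
```

Call:
{"name": "jog_arm", "arguments": {"series": [[[0, 0, 0, -0.014, 0, 0, -1], [0, 0, 0, -0.01, 0, 0, -1], [0, 0, 0, 0, 0, 0.008, -1], [0, 0, 0, 0, 0, 0.01, -1], [0, 0, 0, 0, 0, 0, -1], [0, 0, 0, 0, 0, 0, -1]]]}}

```text
time: 30.85
ee_pos: [0.5727, 0.2041, 0.0626]
eef_rot: [-0.001, 3.141, -0.0]
contact_force: [-2.6, -1.2, 4.0]
gripper_width: 0.0138
grasp_force: 81.7
```

Call:
{"name": "jog_arm", "arguments": {"series": [[[0, 0, 0, 0, 0, 0, -0.6], [0, 0, 0, 0, 0, 0, -0.2], [0, 0, 0, 0, 0, 0, -0.2], [0, 0, 0, 0, 0, -0.05, -0.2], [0, 0, 0, 0.02, 0, -0.1, -0.2], [0, 0, 0, 0.06, 0, -0.14, -0.2], [0, 0, 0, 0.1, 0, -0.1, -0.2], [0, 0, 0, 0, 0, 0, -0.2], [0, 0, 0, 0, 0, 0, -0.2]]]}}

```text
time: 31.75
ee_pos: [0.5192, 0.2043, 0.1809]
eef_rot: [-0.001, 3.138, 0.001]
contact_force: [0.0, 0.7, -1.1]
gripper_width: 0.0343
grasp_force: 0.0
```

```bash
timeout 60 python3 - <<'E'
from h import *
st(); snap('wrist','w14'); snap('side','d7'); snap('scene','s7')
handle('w14',.5,.625,.15,.26,.074); handle('d7',.5,.625,.15,.26,.074); handle('d7',.5,.625,-.07,.02,.074)
P,z=pts('d7'); p=z['p'].astype(int)
m=(P[...,2]>.014)&(P[...,2]<.024)&(p[...,0]-p[...,2]>50)&(P[...,0]>.35)&(P[...,0]<.45)&(abs(P[...,1]+.17)<.04)
print('spat',m.sum(),cv2.minAreaRect((P[m][:,:2]*1000).astype(np.float32)))
E
```

```text
31.75 [0.5192 0.2043 0.1809] [-1.000e-03  3.138e+00  1.000e-03] [ 0.   0.7 -1.1] 0.03429948221562463 0.0
[ 304  262   21   82 1583] ((572.1328125, 204.10122680664062), (68.67338562011719, 15.144291877746582), 0.33709651231765747) 0.07504278166778128
[350 163  14   5  63] ((585.1288452148438, 198.8964385986328), (18.417877197265625, 34.75873565673828), 74.37026977539062) 0.07271301545094055
[360 226  25   8 130] ((578.6215209960938, -27.196044921875), (19.896596908569336, 58.479305267333984), 87.26363372802734) 0.07372286301826142
spat 280 ((405.09429931640625, -175.5641326904297), (93.74724578857422, 20.97059440612793), 13.393099784851074)
```

Pan 2's handle is centred at 0.572, so the tray is about 10 mm short of the stop. That is within tolerance, but I'll nudge it further home with shut fingers.

Call:
{"name": "jog_arm", "arguments": {"series": [[[0, 0, 0, 0.09, 0, 0, -1], [0, 0, 0, 0, 0, 0.12, -1], [0, 0, 0, 0, 0, 0.14, -1], [0, 0, 0, 0, 0, 0.12, -1], [0, 0, 0, 0, 0, 0, -1], [0, 0, 0, -0.05, 0, 0, -1], [0, 0, 0, -0.03, 0, 0, -1], [0, 0, 0, 0, 0, 0, -1]]]}}

```text
time: 32.7
ee_pos: [0.518, 0.204, 0.0663]
eef_rot: [0.0, 3.139, 0.001]
contact_force: [0.0, 0.6, 0.8]
gripper_width: 0.0001
grasp_force: 0.0
```

Call:
{"name": "jog_arm", "arguments": {"series": [[[0, 0, 0, -0.02, 0, 0, -1], [0, 0, 0, -0.02, 0, 0, -1], [0, 0, 0, -0.01, 0, 0, -1], [0, 0, 0, 0, 0, 0, -1]]]}}

```text
time: 33.1
ee_pos: [0.531, 0.204, 0.065]
eef_rot: [-0.0, 3.141, 0.0]
contact_force: [-0.2, -0.2, -0.5]
gripper_width: 0.0003
grasp_force: 0.0
```

Push a little more, then back off, raise and check.

Call:
{"name": "jog_arm", "arguments": {"series": [[[0, 0, 0, -0.012, 0, 0, -1], [0, 0, 0, 0, 0, 0, -1], [0, 0, 0, 0.08, 0, 0, -1], [0, 0, 0, 0.1, 0, -0.1, -1], [0, 0, 0, 0, 0, -0.15, -1], [0, 0, 0, 0, 0, -0.15, -1], [0, 0, 0, 0, 0, 0, -1], [0, 0, 0, 0, 0, 0, -1]]]}}

```text
time: 33.9
ee_pos: [0.4812, 0.2042, 0.1864]
eef_rot: [-0.001, 3.138, 0.001]
contact_force: [0.0, 0.9, -0.3]
gripper_width: 0.0
grasp_force: 0.0
```

```bash
timeout 60 python3 - <<'E'
from h import *
st(); snap('wrist','w15'); handle('w15',.5,.625,.15,.26,.074)
E
```

```text
33.9 [0.4812 0.2042 0.1864] [-1.000e-03  3.138e+00  1.000e-03] [ 0.   0.9 -0.3] 1.3018959460091807e-05 0.0Traceback (most recent call last):
  File "<stdin>", line 2, in <module>
  File "h.py", line 35, in handle
    i=1+np.argmax(s[1:,4]); print(s[i],cv2.minAreaRect((P[l==i][:,:2]*1000).astype(np.float32)),np.median(P[l==i][:,2]))
        ~~~~~~~~~^^^^^^^^^
    return _wrapfunc(a, 'argmax', axis=axis, out=out, **kwds)
    return bound(*args, **kwds)
ValueError: attempt to get argmax of an empty sequence
```

Call:
{"name": "jog_arm", "arguments": {"series": [[[0, 0, 0, -0.13, 0, 0, -0.2], [0, 0, 0, 0, 0, 0, -0.2], [0, 0, 0, 0, 0, 0, -0.2], [0, 0, 0, 0, 0, 0, -0.2]]]}}

```text
time: 34.35
ee_pos: [0.518, 0.2039, 0.1834]
eef_rot: [0.0, -3.139, 0.001]
contact_force: [0.1, -0.1, -0.5]
gripper_width: 0.0337
grasp_force: 0.0
```

```bash
timeout 60 python3 - <<'E'
from h import *
st(); snap('wrist','w16'); handle('w16',.5,.625,.15,.26,.074)
E
```

```text
34.35 [0.518  0.2039 0.1834] [ 0.000e+00 -3.139e+00  1.000e-03] [ 0.1 -0.1 -0.5] 0.033732829352128485 0.0
[ 305  273   21   81 1535] ((579.4879760742188, 204.0758514404297), (15.505457878112793, 68.25748443603516), 89.51968383789062) 0.07502594297971027
```

```bash
timeout 120 python3 -c "
from workcell import arm
print(arm.job_done())"
```

```text
the job is handed in; nothing more can be done
None
```

I handed the job in at about 34 s of the 208 s allowed; the hand-in returned no verdict. Bay 2 from the left jammed (24 N at about 38 mm in) and was left empty. The spatula is back flat in its rest, and the only two real pans I could see are home in bays 1 and 3, handles to the front.

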